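# Load the end-filing jig with brass bars and set its angle, length and clamp

### The arm

A 6-joint arm with a two-finger parallel gripper is mounted at the origin on a cart in front of the work surface, level with it; the furniture and walls round the work are solid. World frame = base frame: x ahead of the robot, y to its left, z up, the work surface at z = 0. Lengths are in m, angles in rad, forces in N, time in s.
With the tool pointing down it reaches from about 0.35 to 0.975 m from the base axis. Payload 4.9 kg.
Tool frame: the origin (TCP) lies on the front face of the gripper's body, between the roots of the fingers; the fingertips stand 73 mm ahead of it and the grasp point (between the pads) lies 54 mm ahead of it (tip_extent is the distance from the TCP to the fingertips, in m); y points along the fingers, x is the direction in which the jaws open and shut, and the axes are right-handed (so a half turn about y gives the same grasp; the last joint's range is limited). The gripper opens to 85 mm and grips with 20 to 120 N. Pads are 22 mm wide; open, the fingers measure 114 mm over their backs; the gripper's body (76 mm by 85 mm) begins 54 mm behind the grasp point. The pads swing forward as they close: fully open they stand 13 mm farther back than shut.
Start: joints at [1.141, 0.053, 1.613, -0, 1.476, -0.119], TCP at [0.191, 0.595, 0.304] pointing down, gripper open.
Joint ranges: [-3.01, 3.01], [-1.01, 2.22], [0.06, 2.58], [-1.02, 4.17], [0.09, 2.62], [-3.14, 3.14]. Speed limits (rad/s): [2.57, 2.57, 3.14, 3.14, 3.14, 3.14].

### API

Orientations are given as a unit quaternion [w, x, y, z].
In Python, from plant import state, grab_frame, camera_info, job_done, tip_extent gives the robot as it stands.
- The arm moves only by the tool carry_out, never from a script. Its argument "rows" is a list that holds one entry, the list of rows, each a list of 7 numbers: the turn, a rotation vector about the world's x, y, z as a fraction of full scale, then the shift along the world's x, y, z as a fraction of full scale, then the finger opening in mm, from 0 to 85.4. A call has 1 to 5 rows; each row shifts and turns the commanded pose from where the row before left it; what a row does not reach is not made up. Full scale, the value 1, is 40 mm for a shift and 4 degrees for a turn. A row lasts 1/10 s, in which the tool goes at most 50 mm and 8.59 degrees, less where a joint would pass 70% of its speed; a pose out of reach is approached as far as the arm can. A call with a number of a shift or a turn outside -1 to 1 is refused whole. A call with a gripper value outside its range is refused whole. The fingers move at their own pace and stop on an object; the grip force is fixed at half the most. Time passes only in rows, so rows that do not move let the fingers close. It gives the time, the measured TCP pose, the force and the opening at its end, in the units of the state.
- state(): the state, without advancing time (a new reading comes with each control period).
- grab_frame(name): name is "side" or "top"; returns the picture (420x560x3 uint8, blue, green, red); there is no depth.
- camera_info(name): a dict with "intrinsics" (3x3 intrinsics, pixels), "xyz" and "rotation" of the camera in the world. Camera axes: x right, y down, z forward; pixel columns grow to the right and rows downward; lengths in m; the calibration is good to about 2 mm. A picture is of the moment at which its call begins. camera_info takes no time and is no camera call.
- job_done(): hands the job in, once; it reports no verdict.
The state is a dict: "time": time; "joint_pos": joint angles; "joint_vel": joint speeds; "joint_efforts": joint torques, N m; "tool_pos": TCP position; "tool_rot": TCP orientation; "contact_force": force on the tool from outside, world axes, zero at the start; "ft_torque": the same for the moment, N m; "gripper_width": opening from 0.0 (shut) to 1.0 (fully open).
Only numpy, scipy, OpenCV 4.12 (cv2) and the standard library are available. Lean on these libraries where they do the work, as an engineer would, in place of code of your own. Each camera call takes 0.05 s, during which the arm holds its last target.

### The job

Get the end-filing jig ready to bevel a batch of brass bars: move the two short finished bars out of its bed into the wooden tray and tilt the file guide to 30 degrees on its sector. Lay every long brass bar flat in the bed, side by side and parallel to the fence, and slide the end stop forward to 90 mm on the rule so that it lines up the far ends of all the bars. Only then slide the clamp jaw across until the bars are closed up without gaps between fence and jaw; leave the file and the wax where they are.

Things in the scene. Friction and masses are not known exactly. Their poses are not given: they have to be found in the camera images.
- jig: Bolted-down grey filing jig, base 188 x 192 x 22 mm. Origin on the bench top under the middle of the guide's pivot line, at the near edge of the base. x runs along the bars, from the guide to the end stop; y across the bars, from the jaw to the fence; z up. The bed (top of the base) is at z = 22 mm, x = 2 to 190, y = -103 to +89
- fence (a point): Middle of the lower edge of the fence's face, on the bed at x = 40, y = +75 mm of the jig. The fence is a fixed steel strip 72 mm long (x = 4 to 76), 12 mm thick and only 5 mm high, so a finger can stand over it beside a 14 mm high bar
- rule (a point): The 90 mm line of the steel rule on the bed beside the stop's fence-side end. Lines every 5 mm; full-width lines are 80, 100, 120 and 140 mm from the pivot line, medium ones 90, 110, 130. The stop's front face is read against it
- index (a point): Index blade at the top of the fixed index post at the jig's near -y corner, about 55 mm above the bench; the sector's line under its edge is the reading
- guide (a joint): Tilt of the file guide in rad, 0 (upright) to 0.785 (45 degrees), growing as its top and lever swing towards the jig's +x; 0.524 = 30 degrees. A yoke with a dark cheek each side of the bed, turning about the jig's y axis at x = 0, z = 22 mm; stiff (0.25 N m), stays put. Its sector, on the jig's -y side, has a line every 5 degrees, full-width at 0, 15, 30, 45
- guide_ball (a point): Centre of the black ball, 18 mm across, on the end of the guide's lever: 66 mm from the pivot line, at y = -136 mm in the jig frame. The lever leans 18 degrees to the jig's -x when the guide reads 0, and 12 degrees to +x at 30
- stop (a joint): Position of the end stop in m, 0 to 0.056: the rule reads 80 mm + this value (0.010 = 90 mm). It grows as the stop slides away from the guide (jig +x). Friction about 3 N; stays where it is left
- stop_face (a point): Middle of the lower edge of the end stop's front face, on the bed; axes as the jig's. The stop is a steel bar 147 mm wide (across the bed) and 18 mm high on a low aluminium slide
- stop_grip (a point): Middle of the upright knurled steel grip of the end stop: 18 mm across, 26 mm high (32 to 58 mm above the bench; this point is 46 mm above the bench), 28.5 mm behind the front face, on the jig's y = 0 line
- jaw (a joint): Position of the clamp jaw in m, 0 (open, 156 mm from the fence) to 0.146, growing towards the fence: gap between fence and jaw face = 156 mm - this value. Friction about 3 N; stays where it is left
- jaw_face (a point): Middle of the lower edge of the clamp jaw's face, on the bed; axes as the jig's. The jaw is a dark steel block, 66 mm along x (x = 8 to 74 mm in the jig frame), 20 mm thick behind the face, 18 mm high
- jaw_grip (a point): Middle of the upright knurled steel grip of the jaw: 18 mm across, 26 mm high (40 to 66 mm above the bench; this point is 56 mm above the bench), 11 mm behind the jaw face, at x = 41 mm in the jig frame
- short_1: One of the two finished brass bars, 64 mm long and 14 mm square, lying in the jig's bed at the start. Origin at its middle (7 mm above what it lies on), x along its length
- short_2: One of the two finished brass bars, 64 mm long and 14 mm square, lying in the jig's bed at the start. Origin at its middle (7 mm above what it lies on), x along its length
- tray: Shallow open wooden tray for finished work, 140 x 100 mm outside (x, y), walls 6 mm thick and 20 mm high, fixed. Origin under its centre
- tray_in (a point): Centre of the tray's inner floor, 6 mm above the bench; the floor is 128 x 88 mm (x, y)
- wax_lump: Rounded lump of beeswax, 41 x 50 x 19 mm, at the near left of the bench, by the long bars; leave it alone. Origin under its centre
- flat_file: Flat hand file with a wooden handle, 275 mm long over all and 22 mm high, lying at the back right of the bench; leave it alone. Origin on the bench under the joint of blade and handle
- bar_1: Long sawn brass bar, one of up to four alike (2 to 4 are present), 96 mm long and 14 mm square. Origin at its middle (7 mm above what it lies on), x along its length; either end may go to the stop
- bar_2: Long sawn brass bar, one of up to four alike (2 to 4 are present), 96 mm long and 14 mm square. Origin at its middle (7 mm above what it lies on), x along its length; either end may go to the stop
- bar_3: Long sawn brass bar, one of up to four alike (2 to 4 are present), 96 mm long and 14 mm square. Origin at its middle (7 mm above what it lies on), x along its length; either end may go to the stop
- bar_4: Long sawn brass bar, one of up to four alike (2 to 4 are present), 96 mm long and 14 mm square. Origin at its middle (7 mm above what it lies on), x along its length; either end may go to the stop

How it is judged:
On the way, in this order (a step that is already met when the one before it is completed fails the run):
1. the end stop stands at 90 mm and all the long bars lie in the bed with their far ends against it (value of joint stop between 0.008 and 0.012 m and x of bar_1 in the frame of stop_face between -0.053 and -0.0455 m and z of bar_1 in the frame of stop_face between 0.003 and 0.011 m and angle between the x axis of each of bar_1, bar_2, bar_3, bar_4 and the x axis of jig, either way round below 0.07 rad and y of bar_1 in the frame of jig between -0.081 and 0.0705 m and y of each of bar_1, bar_2, bar_3, bar_4 in the frame of jaw_face above 0.004 m and x of bar_2 in the frame of stop_face between -0.053 and -0.0455 m and z of bar_2 in the frame of stop_face between 0.003 and 0.011 m and y of bar_2 in the frame of jig between -0.081 and 0.0705 m and x of bar_3 in the frame of stop_face between -0.053 and -0.0455 m and z of bar_3 in the frame of stop_face between 0.003 and 0.011 m and y of bar_3 in the frame of jig between -0.081 and 0.0705 m and x of bar_4 in the frame of stop_face between -0.053 and -0.0455 m and z of bar_4 in the frame of stop_face between 0.003 and 0.011 m and y of bar_4 in the frame of jig between -0.081 and 0.0705 m), for 0.2 s.
2. the jaw has closed the bars up against the fence (value of joint jaw above 0.096 m and (height (world z) of bar_1 above -2 m or value of joint jaw above 0.11 m) and (height (world z) of bar_2 above -2 m or value of joint jaw above 0.11 m) and (height (world z) of bar_3 above -2 m or value of joint jaw above 0.11 m) and (height (world z) of bar_4 above -2 m or value of joint jaw above 0.11 m) and (height (world z) of any of bar_1, bar_2 above -2 m or value of joint jaw above 0.124 m) and (height (world z) of any of bar_1, bar_3 above -2 m or value of joint jaw above 0.124 m) and (height (world z) of any of bar_1, bar_4 above -2 m or value of joint jaw above 0.124 m) and (height (world z) of any of bar_2, bar_3 above -2 m or value of joint jaw above 0.124 m) and (height (world z) of any of bar_2, bar_4 above -2 m or value of joint jaw above 0.124 m) and (height (world z) of any of bar_3, bar_4 above -2 m or value of joint jaw above 0.124 m)), for 0.2 s.
At the end, for the whole second after the job is handed in: Short bars resting in the tray; guide 30 +-2.5 degrees; stop 90 +-2 mm; every long bar flat on the bed between fence and jaw, within 4 degrees of the jig's x, far end within 5 mm of the stop; gap from fence to jaw under 4 mm more than the bars' total 14 mm widths; all at rest (all of step 1 and all of step 2 and x of short_1 in the frame of tray_in between -0.064 and 0.064 m and y of short_1 in the frame of tray_in between -0.044 and 0.044 m and z of short_1 in the frame of tray_in between 0.003 and 0.012 m and x of short_2 in the frame of tray_in between -0.064 and 0.064 m and y of short_2 in the frame of tray_in between -0.044 and 0.044 m and z of short_2 in the frame of tray_in between 0.003 and 0.012 m and value of joint guide between 0.48 and 0.5672 rad and linear speed of each of bar_1, bar_2, bar_3, bar_4, short_1, short_2 below 0.02 m/s); the robot touches nothing.
It fails at once if the wax lump or the file is shifted by more than 4 cm (distance of any of wax_lump, flat_file from where it was at the start of the episode above 0.04 m).
Of bar_1, bar_2, bar_3, bar_4 only 2 to 4 are there at a start; the rules pass over those that are not, and their reading is None.
At some moment in a run one of bar_1, bar_2, bar_3, bar_4, short_1, short_2 may be knocked a few centimetres aside while the robot is not near it.
Once in a run the grip may slacken for a moment while it holds something.
It also fails if it takes over 210 s, if anything falls off the work surface, if the arm or the gripper's body presses on something with over 40 N, if the wrist force passes 120 N, or if a joint passes its speed limit or range.

## Working session

There is one attempt and no reset: what is moved stays moved. The work goes in short steps, Python scripts to look and compute and a tool call to move; the robot and the scene stay as the last step left them, time stands still between calls to the robot, and variables do not carry over. Pictures are saved under pics/ and viewed, and the job is handed in when it is done.

Besides the shell and the picture viewer there is one more tool, called after "Call:" by a JSON object that holds its "api" and its "payload", one argument or row to a line. carry_out: Moves the arm, as the interface text tells. Shift numbers are shares of 40 mm and turn numbers shares of 4 degrees, none past 1 either way. Its arguments: {"type":"object","properties":{"rows":{"type":"array"}},"required":["rows"]}

```bash
ls; mkdir -p pics; python3 - <<'E'
from plant import *
import cv2
print(state()); print(tip_extent)
for n in("side","top"):
    cv2.imwrite(f"pics/{n}0.png",grab_frame(n)); print(n,camera_info(n))
E
```

```text
pics
{'time': 0.0, 'joint_pos': array([ 1.14102442e+00,  5.33524775e-02,  1.61430582e+00, -2.10918684e-05,
        1.47599739e+00, -1.18993691e-01]), 'joint_vel': array([ 0.00250538, -0.00118686,  0.00035056,  0.00054566,  0.00075944,
        0.00135136]), 'joint_efforts': array([-3.39211583e-04, -3.93675399e+01, -3.70174885e+01, -1.57031764e-04,
        7.07405998e-03,  8.71844719e-06]), 'tool_pos': array([0.19092373, 0.59462121, 0.30265852]), 'tool_rot': array([-0.57099404,  0.57172043,  0.4159612 , -0.41722637]), 'contact_force': array([ 0.33018894, -0.35812852, -0.65672327]), 'ft_torque': array([-0.00934922,  0.03538956, -0.01047654]), 'gripper_width': 0.9982626010119361}
0.0726
side {'intrinsics': array([[485.957771  ,   0.        , 285.25399593],
       [  0.        , 485.957771  , 209.95476777],
       [  0.        ,   0.        ,   1.        ]]), 'xyz': array([ 0.16126543, -0.89644232,  0.78454035]), 'rotation': array([-0.40366077,  0.88757433, -0.20281241,  0.09020485])}
top {'intrinsics': array([[398.48133953,   0.        , 276.90938338],
       [  0.        , 398.48133953, 206.28496802],
       [  0.        ,   0.        ,   1.        ]]), 'xyz': array([ 0.39385441, -0.19263408,  0.90769886]), 'rotation': array([ 0.038056  , -0.70544934,  0.70670919, -0.03814569])}
```

View pics/top0.png

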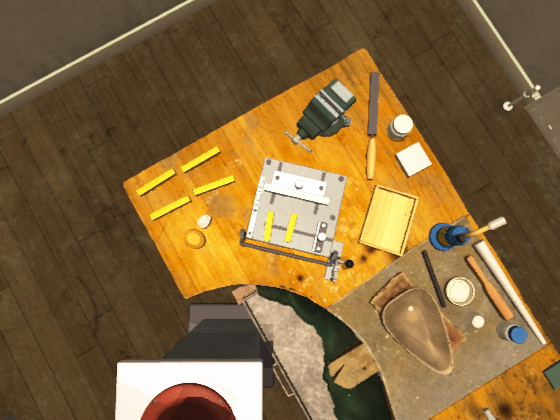

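View pics/side0.png

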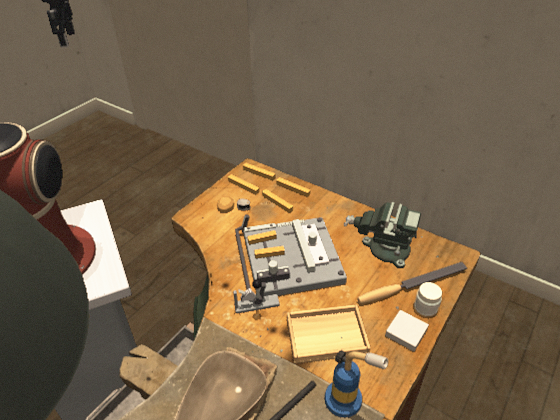

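```bash
cat > h.py <<'E'
import numpy as np, cv2
from scipy.spatial.transform import Rotation as R
from plant import *
def cam(n):
    c=camera_info(n); q=c["rotation"]; return c["intrinsics"],c["xyz"],R.from_quat([q[1],q[2],q[3],q[0]]).as_matrix()
def p2w(n,u,v,z):
    K,t,M=cam(n); d=M@np.linalg.inv(K)@np.array([u,v,1.]); s=(z-t[2])/d[2]; return t+s*d
def w2p(n,p):
    K,t,M=cam(n); q=K@(M.T@(np.asarray(p)-t)); return q[:2]/q[2]
def crop(n,u0,v0,u1,v1,s,out,img=None):
    im=grab_frame(n) if img is None else img
    c=im[v0:v1,u0:u1]; c=cv2.resize(c,None,fx=s,fy=s,interpolation=cv2.INTER_CUBIC); cv2.imwrite("pics/"+out,c)
    return im
E
python3 - <<'E'
from h import *
a=cv2.imread("pics/top0.png")
crop("top",225,145,365,285,5,"t_jig.png".replace("","")if 0 else "t_jig.png",a[:, :])
crop("top",120,135,250,255,5,"t_bars.png",a)
b=cv2.imread("pics/side0.png")
crop("side",220,205,360,315,5,"s_jig.png",b)
hsv=cv2.cvtColor(a,cv2.COLOR_BGR2HSV)
m=cv2.inRange(hsv,(24,180,120),(34,255,255))
n,l,st,ce=cv2.connectedComponentsWithStats(m)
for i in range(1,n):
    if st[i,4]>40:
        ys,xs=np.where(l==i); r=cv2.minAreaRect(np.c_[xs,ys].astype(np.float32))
        print(st[i],ce[i],r, p2w("top",*ce[i],0.014))
E
```

```text
[181 147  39  25 242] [199.83057851 159.06198347] ((199.90664672851562, 158.97509765625), (5.784691333770752, 42.041500091552734), 59.931419372558594) [ 0.59944205 -0.01689102  0.014     ]
[136 169  39  26 246] [155.43495935 181.70325203] ((155.3146209716797, 181.80335998535156), (5.935988426208496, 42.50591278076172), 57.9946174621582) [0.54722882 0.08293388 0.014     ]
[193 175  42  20 255] [213.65490196 184.72156863] ((213.39781188964844, 184.71897888183594), (6.065939903259277, 42.80331802368164), 70.01689147949219) [ 0.54005788 -0.04938903  0.014     ]
[150 196  40  23 261] [169.45977011 207.2183908 ] ((169.6000213623047, 207.20001220703125), (6.260990142822266, 42.0380744934082), 63.43495178222656) [0.48890049 0.04949713 0.014     ]
[264 212  10  29 156] [268.53205128 225.80128205] ((268.4599609375, 225.7799530029297), (5.656854629516602, 28.00143051147461), 8.130102157592773) [ 0.44656981 -0.17395716  0.014     ]
[285 214  12  28 153] [290.50326797 227.38562092] ((290.5290832519531, 227.64109802246094), (5.604162216186523, 27.634319305419922), 14.931418418884277) [ 0.44292628 -0.22324036  0.014     ]
[188 234  11  10  59] [192.11864407 238.76271186] ((192.47059631347656, 238.61767578125), (10.429031372070312, 7.761139392852783), 14.03624439239502) [ 0.41787572 -0.0031018   0.014     ]
```

View pics/t_jig.png

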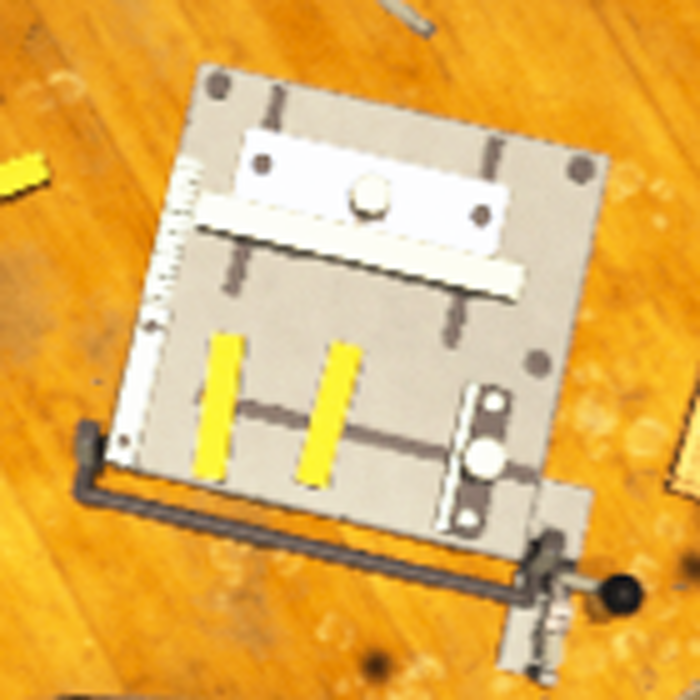

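View pics/t_bars.png

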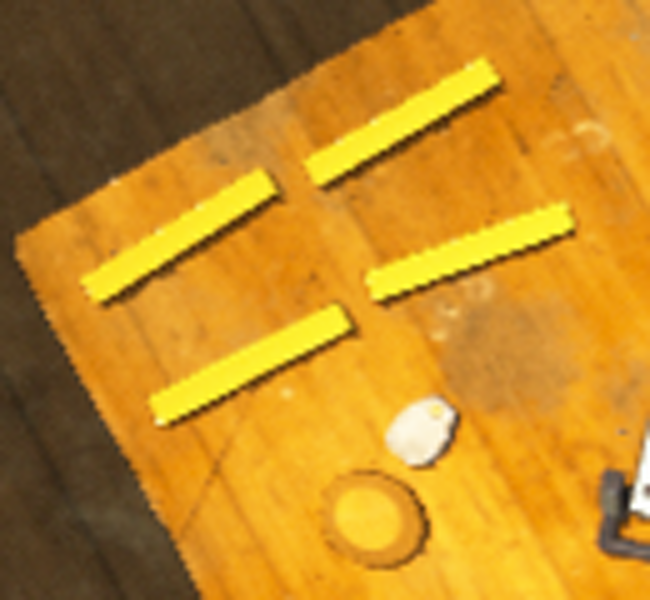

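View pics/s_jig.png

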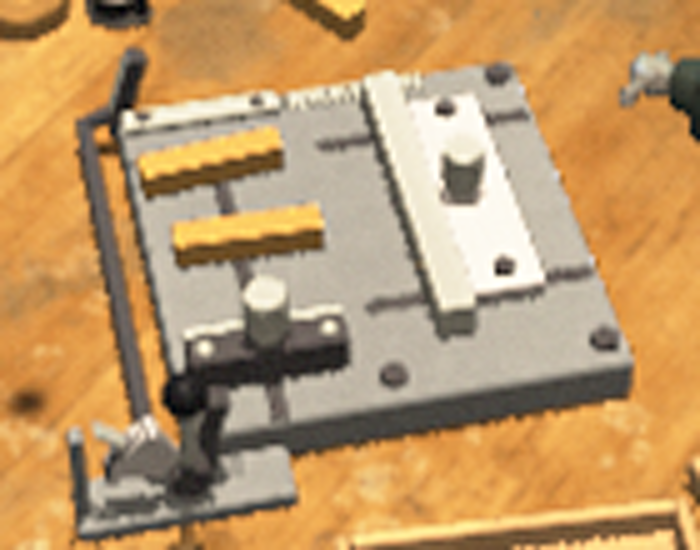

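```bash
python3 - <<'E'
from h import *
px=np.array([(200,65),(607,156),(108,462),])/5+np.array([225,145])-0.4
J=np.array([(.190,.089),(.190,-.103),(.002,.089)])
W=np.array([p2w("top",*p,.022)[:2] for p in px]); print(W)
print([np.linalg.norm(W[i]-W[j]) for i,j in((0,1),(0,2))])
# side view check
ps=np.array([(630,362),(510,64),(120,130)])/5+np.array([220,205])-0.4
W2=np.array([p2w("side",*p,.022)[:2] for p in ps])[[1,0,2]]; print(W2)
for w in (W,W2):
    A=J-J.mean(0);B=w-w.mean(0)
    th=np.arctan2((A[:,0]*B[:,1]-A[:,1]*B[:,0]).sum(),(A*B).sum())
    c,s=np.cos(th),np.sin(th);M=np.array([[c,-s],[s,c]])
    t=w.mean(0)-M@J.mean(0); print(np.degrees(th),t,(J@M.T+t-w))
# ball
K=lambda z:p2w("top",348.8-.3,263.4-.3,z)
bs=np.array((183,393))/5+np.array([220,205])
for z in(.06,.07,.08,.09): print(z,K(z),p2w("side",*bs,z))
E
```

```text
[[ 0.60071574 -0.16514217]
 [ 0.55856735 -0.34870987]
 [ 0.42134347 -0.12462246]]
[np.float64(0.1883443320211309), np.float64(0.18389197219058395)]
[[ 0.60181576 -0.16934268]
 [ 0.55762475 -0.35163471]
 [ 0.42047583 -0.1312513 ]]
-12.873746377228578 [ 0.39717283 -0.20882611] [[ 0.00151064  0.00074625]
 [ 0.00088077 -0.00285983]
 [-0.00239141  0.00211358]]
-12.631751128188819 [ 0.39692036 -0.21395869] [[-3.13401734e-05  6.79846427e-04]
 [ 2.17233926e-03 -4.38090954e-03]
 [-2.14099908e-03  3.70106311e-03]]
0.06 [ 0.36491607 -0.34346729  0.06      ] [ 0.37454789 -0.31832622  0.06      ]
0.07 [ 0.36525745 -0.34168796  0.07      ] [ 0.37160419 -0.3263053   0.07      ]
0.08 [ 0.36559882 -0.33990863  0.08      ] [ 0.3686605  -0.33428437  0.08      ]
0.09 [ 0.3659402  -0.33812931  0.09      ] [ 0.36571681 -0.34226345  0.09      ]
```

```bash
python3 - <<'E'
from h import *
a=cv2.imread("pics/top0.png");b=cv2.imread("pics/side0.png")
crop("top",238,150,318,210,10,"t1.png",a)
crop("top",238,205,318,265,10,"t2.png",a)
crop("top",295,200,365,290,6,"t3.png",a)
crop("side",230,210,310,270,10,"s1.png",b)
crop("side",230,255,310,315,10,"s2.png",b)
crop("side",280,210,360,290,7,"s3.png",b)
E
```

```text
(no output)
```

View pics/t1.png

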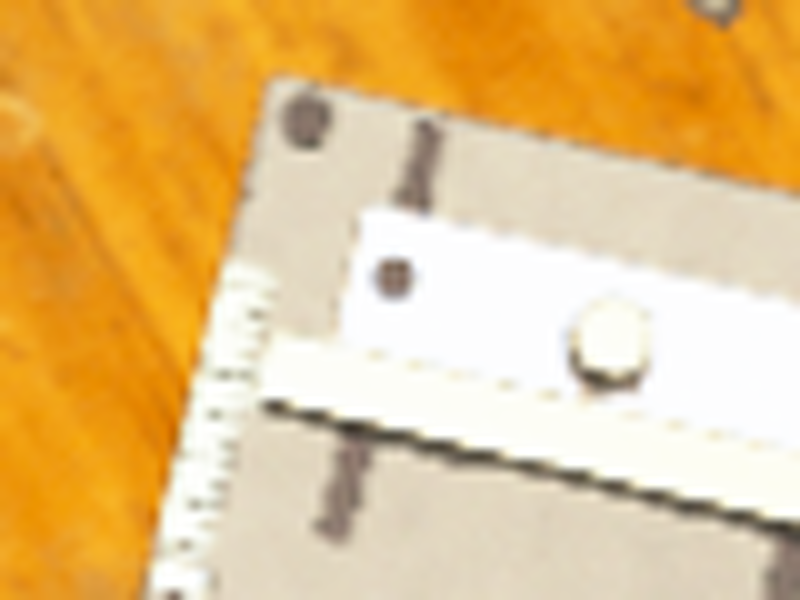

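View pics/t2.png

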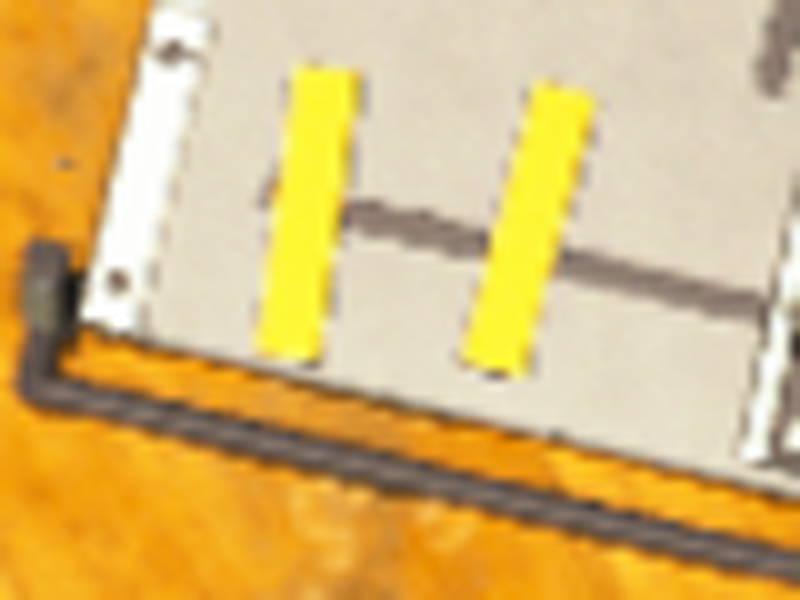

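View pics/t3.png

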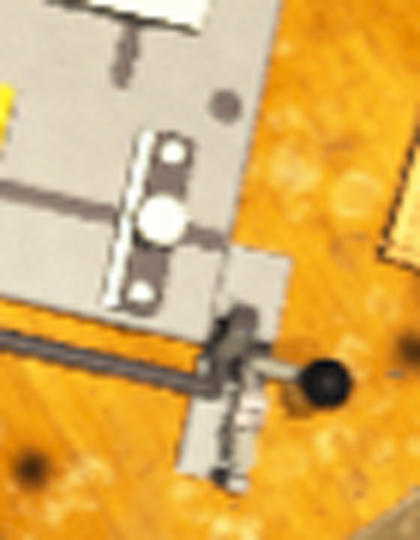

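View pics/s1.png

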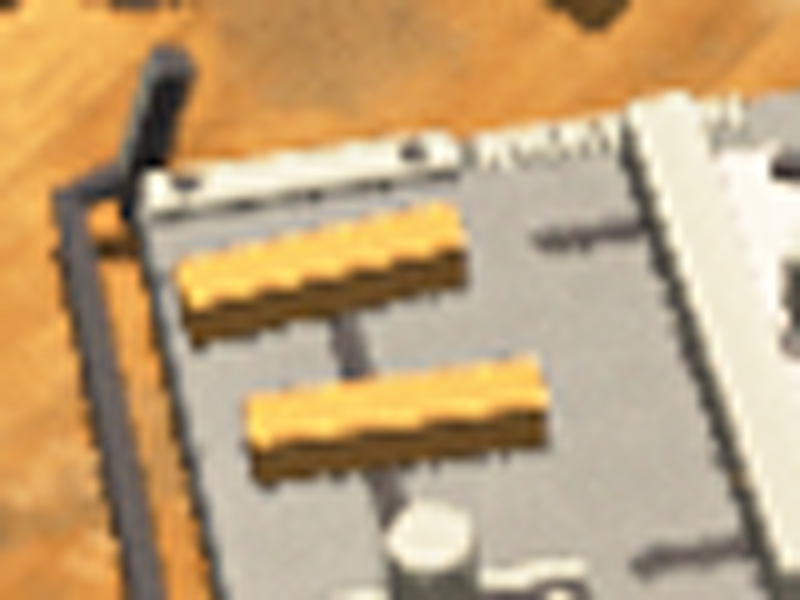

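View pics/s2.png

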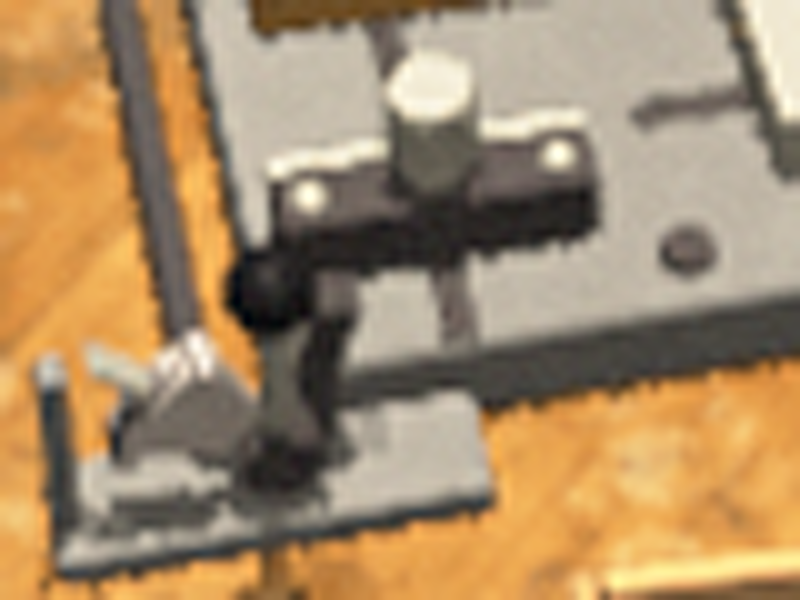

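View pics/s3.png

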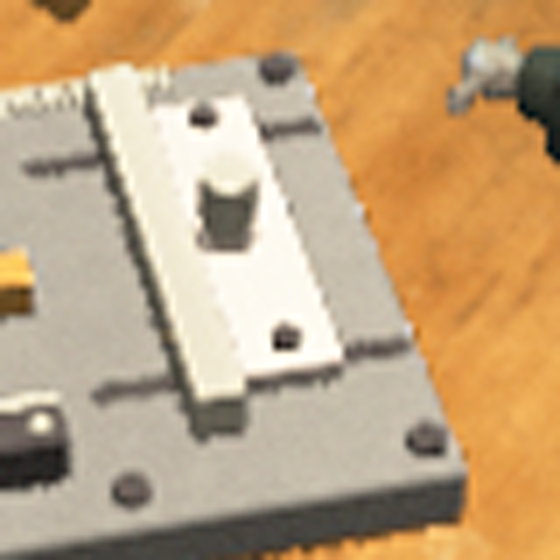

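```bash
cat > fit.py <<'E'
from h import *
from scipy.optimize import least_squares
def P(X,Y,s,ou,ov): return ((X+.5)/s-.5+ou,(Y+.5)/s-.5+ov)
mm=1e-3
def pts(j,s,g):
    G=np.array
    a=g-np.radians(18)
    return dict(A=G((190,89,22))*mm,B=G((190,-103,22))*mm,sg=G((80+s+28.5,0,58))*mm,sl=G((80+s,73.5,40))*mm,sr=G((80+s,-73.5,40))*mm,
     fo=G((4,87,27))*mm,fi=G((4,75,27))*mm,ff=G((76,75,27))*mm,j74=G((74,-81+j,40))*mm,j8=G((8,-81+j,40))*mm,jg=G((41,-92+j,66))*mm,
     ball=G((66*np.sin(a),-136,22+66*np.cos(a)))*mm)
obs=[("top","A",P(268,78,10,238,150)),("top","sg",P(612,338,10,238,150)),("top","sl",P(263,400,10,238,150)),
("top","B",P(607,156,5,225,145)),("top","sr",P(518,301,5,225,145)),("top","fo",P(83,318,10,238,205)),("top","fi",P(135,335,10,238,205)),
("top","j74",P(150,130,6,295,200)),("top","j8",P(110,308,6,295,200)),("top","jg",P(162,219,6,295,200)),("top","ball",P(325,384,6,295,200)),
("side","fi",P(150,213,10,230,210)),("side","ff",P(458,165,10,230,210)),("side","fo",P(143,172,10,230,210)),("side","sl",P(630,103,10,230,210)),
("side","jg",P(432,85,10,230,255)),("side","j8",P(270,160,10,230,255)),("side","j74",P(587,115,10,230,255)),("side","ball",P(268,288,10,230,255)),
("side","B",P(465,480,7,280,210)),("side","A",P(302,60,7,280,210)),("side","sg",P(230,172,7,280,210)),("side","sr",P(197,403,7,280,210))]
def proj(n,p,d):
    K,t,M=CC[n]; M2=R.from_rotvec(d[3:]).as_matrix()@M; q=K@(M2.T@(p-t-d[:3])); return q[:2]/q[2]
CC={n:cam(n) for n in("top","side")}
def jig2w(x,p):
    c,s=np.cos(x[2]),np.sin(x[2]); return np.array([x[0]+c*p[0]-s*p[1],x[1]+s*p[0]+c*p[1],p[2]])
def res(x,full=False):
    D=dict(top=x[6:12],side=x[12:18]); Q=pts(x[3]*1e3,x[4]*1e3,x[5]); r=[]
    for n,k,o in obs: r+=list(proj(n,jig2w(x,Q[k]),D[n])-np.array(o))
    r=np.array(r)/0.4
    if full: return r*0.4
    return np.r_[r,x[6:9]/.002,x[12:15]/.002,x[9:12]/.002,x[15:18]/.002]
if __name__=="__main__":
    x0=np.r_[.397,-.211,-.222,0.03,.03,.1,np.zeros(12)]
    s=least_squares(res,x0,loss="soft_l1"); x=s.x
    J=s.jac; C=np.linalg.inv(J.T@J)
    print(np.round(x[:6],4),np.degrees(x[2]),np.degrees(x[5])); print("sd",np.round(np.sqrt(np.diag(C)),4)[:6]); print(np.round(x[6:],4))
    for o,r in zip(obs,res(x,True).reshape(-1,2)): print(o[0],o[1],np.round(r,2))
    np.save("fit.npy",x)
E
python3 fit.py
```

```text
[ 0.3989 -0.2072 -0.2363  0.0188  0.0337  0.2916] -13.541555385369946 16.706017916206957
sd [0.0023 0.0021 0.0034 0.0007 0.0005 0.0117]
[ 0.0005  0.0001  0.0022  0.0001 -0.0009 -0.0014 -0.0005 -0.0001  0.0005
  0.0005 -0.0013  0.0021]
top A [ 0.29 -0.59]
top sg [ 0.18 -0.05]
top sl [-0.74 -0.08]
top B [1.23 0.2 ]
top sr [-0.04 -0.04]
top fo [-0.11  0.37]
top fi [-0.04 -0.07]
top j74 [-0.42 -0.14]
top j8 [-0.44 -0.26]
top jg [0.52 0.52]
top ball [0.02 0.07]
side fi [ 0.14 -0.27]
side ff [ 0.54 -0.04]
side fo [0.07 0.28]
side sl [-0.41  0.05]
side jg [-0.    0.62]
side j8 [-0.46  0.41]
side j74 [-0.53 -0.15]
side ball [0.1  0.27]
side B [ 0.93 -0.7 ]
side A [-0.39 -1.5 ]
side sg [0.14 0.14]
side sr [ 0.02 -0.25]
```

```bash
cat >> h.py <<'E'
def pose():
    s=state(); q=s["tool_rot"]; M=R.from_quat([q[1],q[2],q[3],q[0]]).as_matrix()
    return s,M
def yaw(): # direction of the tool x axis in world, deg
    s,M=pose(); return np.degrees(np.arctan2(M[1,0],M[0,0]))
X=None
def fitx():
    global X
    if X is None: X=np.load("fit.npy")
    return X
def c2(n):
    K,t,M=cam(n); x=fitx(); d=x[6:12] if n=="top" else x[12:18]
    return K,t+d[:3],R.from_rotvec(d[3:]).as_matrix()@M
def pw(n,u,v,z):
    K,t,M=c2(n); d=M@np.linalg.inv(K)@np.array([u,v,1.]); s=(z-t[2])/d[2]; return t+s*d
def wp(n,p):
    K,t,M=c2(n); q=K@(M.T@(np.asarray(p)-t)); return q[:2]/q[2]
def j2w(jx,jy,z=0):  # mm in jig
    x=fitx(); c,s=np.cos(x[2]),np.sin(x[2]); return np.array([x[0]+(c*jx-s*jy)/1e3,x[1]+(s*jx+c*jy)/1e3,z/1e3])
def w2j(p):
    x=fitx(); c,s=np.cos(x[2]),np.sin(x[2]); d=np.asarray(p)[:2]-x[:2]; return np.array([c*d[0]+s*d[1],-s*d[0]+c*d[1]])*1e3
def bars(img,z=lambda c:None):
    hsv=cv2.cvtColor(img,cv2.COLOR_BGR2HSV); m=cv2.inRange(hsv,(24,180,120),(34,255,255))
    n,l,st,ce=cv2.connectedComponentsWithStats(m); out=[]
    for i in range(1,n):
        if st[i,4]>90:
            ys,xs=np.where(l==i); z=.014
            c=pw("top",*ce[i],z); j=w2j(c)
            if 0<j[0]<190 and -100<j[1]<90: z=.036; c=pw("top",*ce[i],z)
            W=np.array([pw("top",a,b,z)[:2] for a,b in zip(xs,ys)]); U,S,V=np.linalg.svd(W-W.mean(0),full_matrices=False)
            e=(W-W.mean(0))@V[0]; an=np.degrees(np.arctan2(V[0][1],V[0][0])); an=(an+90)%180-90
            out.append((c,an,np.ptp(e)*1e3,st[i,4]))
            print("bar w",np.round(c[:2],4),"ang %.1f len %.0f"%(an,np.ptp(e)*1e3),"jig",np.round(w2j(c),1),"jigang %.1f"%(an-np.degrees(fitx()[2])),"area",st[i,4])
    return out
E
python3 - <<'E'
from h import *
s,M=pose(); print(M.round(3),yaw())
a=cv2.imread("pics/top0.png"); bars(a)
crop("top",350,170,430,265,6,"tray.png",a)
E
```

```text
[[ 0.306 -0.001 -0.952]
 [ 0.952 -0.002  0.306]
 [-0.002 -1.     0.   ]] 72.19235692389437
bar w [ 0.6015 -0.0164] ang -59.6 len 96 jig [152.2 232.9] jigang -46.0 area 242
bar w [0.5493 0.0837] ang -57.4 len 96 jig [ 78. 318.] jigang -43.9 area 246
bar w [ 0.5419 -0.049 ] ang -69.7 len 97 jig [101.9 187.3] jigang -56.1 area 255
bar w [0.4907 0.0503] ang -62.8 len 94 jig [ 29.  271.8] jigang -49.3 area 261
bar w [ 0.4467 -0.1742] ang -8.2 len 61 jig [38.7 43.3] jigang 5.4 area 156
bar w [ 0.443  -0.2224] ang -15.7 len 61 jig [46.4 -4.4] jigang -2.1 area 153
```

View pics/tray.png

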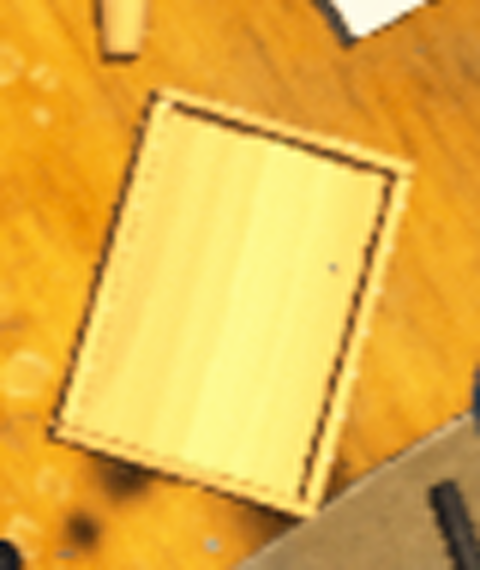

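```bash
cat >> h.py <<'E'
def go(x,y,z,yw=None,frac=0.95):
    "print fractions of 40mm / 4deg to reach TCP target; yw = tool x-axis direction, either way round"
    s,M=pose(); d=np.array([x,y,z])-s["tool_pos"]
    # tilt error + yaw
    dn=-M[:,1]; cur=yaw(); dy=0 if yw is None else (yw-cur+90)%180-90
    tilt=np.cross(M[:,1],[0,0,-1]); 
    n=max(1,int(np.ceil(max(np.abs(d).max()/.04,abs(dy)/4))))
    print("t %.2f"%s["time"],"TCP",s["tool_pos"].round(4),"yaw %.1f"%cur,"w %.1f mm"%(s["gripper_width"]*85.4),"F",s["contact_force"].round(1))
    print(" total",(d/.04).round(3),"turn total",round(dy/4,3),"tilt",(np.degrees(tilt)/4).round(2),"rows>=",n,"per row",(d/.04/n).round(3),round(dy/4/n,3),"j6 %.2f"%s["joint_pos"][5])
E
python3 - <<'E'
from h import *
c=[pw("top",(u+.5)/6-.5+350,(v+.5)/6-.5+170,.02)[:2] for u,v in((157,92),(412,165),(312,512),(52,433))]
c=np.array(c);print(c, [np.linalg.norm(c[i]-c[(i+1)%4]) for i in range(4)]); m=c.mean(0); d=c[0]-c[3]+c[1]-c[2]; print(m,np.degrees(np.arctan2(d[1],d[0])))
# short 2 (jaw side) first
go(.443,-.2224,.16,-15.7+90)
E
```

```text
[[ 0.53926717 -0.41619155]
 [ 0.51123681 -0.51106379]
 [ 0.3820795  -0.46872947]
 [ 0.4114645  -0.37340698]] [np.float64(0.09892644747324997), np.float64(0.13591837958753078), np.float64(0.09974897207213974), np.float64(0.1347740419539811)]
[ 0.461012   -0.44234795] -18.327631697493008
t 0.10 TCP [0.191  0.5947 0.3028] yaw 72.2 w 85.3 mm F [ 0.1 -0.9  0.7]
 total [  6.301 -20.426  -3.569] turn total 0.527 tilt [ 0.02 -0.01  0.  ] rows>= 21 per row [ 0.3   -0.973 -0.17 ] 0.025 j6 -0.12
```

Call:
{"api": "carry_out", "payload": {
  "rows": [
    [[0,0,0.1,0.6,-1,0,45],[0,0,0.1,0.6,-1,0,45],[0,0,0.1,0.6,-1,0,45],[0,0,0.1,0.6,-1,0,45],[0,0,0.1,0.6,-1,0,45]]
  ]
}}

```text
time: 0.6
tool_pos: [0.3115, 0.3933, 0.3033]
tool_rot: [-0.564, 0.564, 0.427, -0.427]
contact_force: [1.5, 0.4, -0.3]
gripper_width: 0.535
```

Call:
{"api": "carry_out", "payload": {
  "rows": [
    [[0,0,0,0.6,-1,0,45],[0,0,0,0.6,-1,0,45],[0,0,0,0.6,-1,0,45],[0,0,0,0.6,-1,0,45],[0,0,0,0.6,-1,0,45]]
  ]
}}

```text
time: 1.1
tool_pos: [0.4315, 0.1932, 0.3036]
tool_rot: [0.564, -0.564, -0.426, 0.427]
contact_force: [0.3, -0.0, -0.2]
gripper_width: 0.522
```

Call:
{"api": "carry_out", "payload": {
  "rows": [
    [[0,0,0,0.1,-1,-0.2,45],[0,0,0,0.1,-1,-0.2,45],[0,0,0,0.1,-1,-0.2,45],[0,0,0,0,-1,-0.4,45],[0,0,0,0,-1,-0.4,45]]
  ]
}}

```text
time: 1.6
tool_pos: [0.4428, -0.0066, 0.2474]
tool_rot: [-0.564, 0.564, 0.427, -0.426]
contact_force: [0.9, -0.5, 0.2]
gripper_width: 0.525
```

```bash
python3 - <<'E'
from h import *
go(.443,-.2224,.16,-15.7+90)
E
```

```text
t 1.60 TCP [ 0.4428 -0.0066  0.2474] yaw 74.2 w 44.8 mm F [ 0.9 -0.5  0.2]
 total [ 4.000e-03 -5.396e+00 -2.184e+00] turn total 0.028 tilt [0.   0.01 0.  ] rows>= 6 per row [ 0.001 -0.899 -0.364] 0.005 j6 -1.48
```

Call:
{"api": "carry_out", "payload": {
  "rows": [
    [[0,0,0,0,-0.9,-0.36,45],[0,0,0,0,-0.9,-0.36,45],[0,0,0,0,-0.9,-0.36,45],[0,0,0,0,-0.9,-0.36,45],[0,0,0,0,-0.9,-0.36,45]]
  ]
}}

```text
time: 2.1
tool_pos: [0.4426, -0.1863, 0.175]
tool_rot: [0.564, -0.564, -0.426, 0.426]
contact_force: [0.2, 0.2, 0.1]
gripper_width: 0.525
```

Call:
{"api": "carry_out", "payload": {
  "rows": [
    [[0,0,0,0,-0.9,-0.36,45],[0,0,0,0,0,-0.5,45],[0,0,0,0,0,0,45]]
  ]
}}

```text
time: 2.4
tool_pos: [0.4411, -0.2206, 0.1382]
tool_rot: [0.567, -0.562, -0.425, 0.427]
contact_force: [-0.9, 1.2, 0.1]
gripper_width: 0.529
```

```bash
python3 - <<'E'
from h import *
go(.443,-.2224,.099,-15.7+90)
i=crop("side",210,170,360,300,5,"s4.png")
cv2.imwrite("pics/side4.png",i)
M=pose()[1]; T=pose()[0]["tool_pos"]
for sgn in(1,-1):
    p=T+M[:,1]*.068+sgn*M[:,0]*.0225
    print(p, (wp("side",p)-[210,170])*5+2)
E
```

```text
t 2.40 TCP [ 0.4411 -0.2206  0.1382] yaw 74.1 w 45.2 mm F [-0.9  1.2  0.1]
 total [ 0.048 -0.045 -0.979] turn total 0.056 tilt [-0.06 -0.08 -0.  ] rows>= 1 per row [ 0.048 -0.045 -0.979] 0.056 j6 -1.91
[ 0.44775112 -0.19857419  0.07168388] [284.56065238 301.85475971]
[ 0.43546049 -0.24186316  0.07160998] [299.76245041 375.86432767]
```

View pics/s4.png

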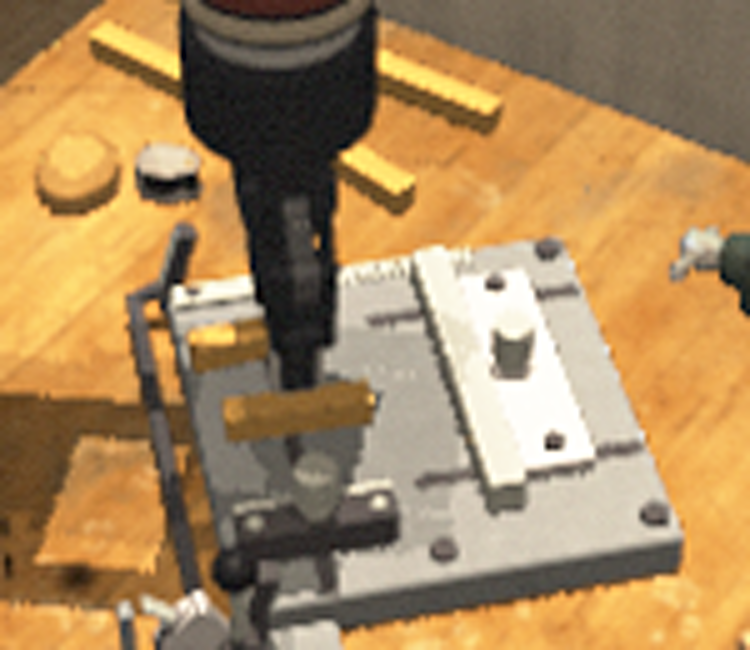

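Call:
{"api": "carry_out", "payload": {
  "rows": [
    [[0,0,0,0,0,-0.5,45],[0,0,0,0,0,-0.48,45],[0,0,0,0,0,0,0],[0,0,0,0,0,0,0],[0,0,0,0,0,0,0]]
  ]
}}

```text
time: 2.95
tool_pos: [0.444, -0.2211, 0.1039]
tool_rot: [-0.563, 0.565, 0.427, -0.426]
contact_force: [0.0, 0.1, -0.8]
gripper_width: 0.132
```

Call:
{"api": "carry_out", "payload": {
  "rows": [
    [[0,0,0,0,0,0,0],[0,0,0,0,0,0,0]]
  ]
}}

```text
time: 3.15
tool_pos: [0.4438, -0.2212, 0.1036]
tool_rot: [-0.563, 0.565, 0.427, -0.426]
contact_force: [-0.3, 1.2, 2.8]
gripper_width: 0.137
```

Call:
{"api": "carry_out", "payload": {
  "rows": [
    [[0,0,0,0,0,0.3,0],[0,0,0,0,0,0.5,0],[0,0,0,0,0,0.5,0]]
  ]
}}

```text
time: 3.45
tool_pos: [0.4429, -0.2209, 0.1553]
tool_rot: [0.564, -0.564, -0.426, 0.427]
contact_force: [-0.2, -0.4, -0.7]
gripper_width: 0.133
```

```bash
python3 - <<'E'
from h import *
go(.455,-.462,.16,-18.3+90)
i=crop("side",210,170,360,300,5,"s5.png")
E
```

```text
t 3.45 TCP [ 0.4429 -0.2209  0.1553] yaw 74.2 w 11.4 mm F [-0.2 -0.4 -0.7]
 total [ 0.303 -6.028  0.118] turn total -0.622 tilt [-0.   -0.01 -0.  ] rows>= 7 per row [ 0.043 -0.861  0.017] -0.089 j6 -1.91
```

View pics/s5.png

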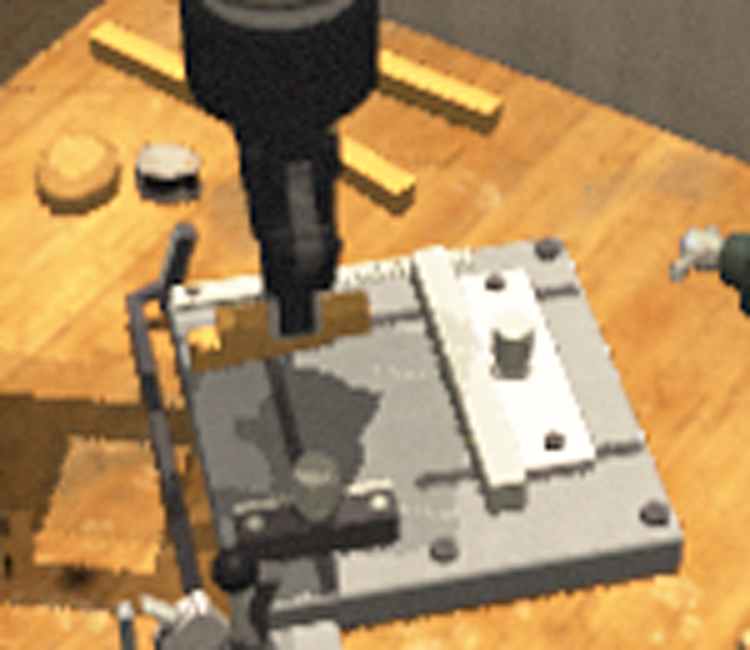

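Call:
{"api": "carry_out", "payload": {
  "rows": [
    [[0,0,-0.1,0.04,-0.7,0.3,0],[0,0,-0.1,0.05,-0.9,0,0],[0,0,-0.1,0.04,-0.9,0,0],[0,0,-0.1,0.05,-0.9,0,0],[0,0,-0.1,0.04,-0.9,0,0]]
  ]
}}

```text
time: 4.0
tool_pos: [0.4518, -0.3944, 0.1664]
tool_rot: [-0.571, 0.572, 0.416, -0.416]
contact_force: [-0.3, -0.1, -0.8]
gripper_width: 0.13
```

Call:
{"api": "carry_out", "payload": {
  "rows": [
    [[0,0,-0.1,0.05,-0.9,0,0],[0,0,0,0.04,-0.75,0,0],[0,0,0,0,0,-0.7,0],[0,0,0,0,0,-0.5,0],[0,0,0,0,0,0,0]]
  ]
}}

```text
time: 4.5
tool_pos: [0.4538, -0.4574, 0.1142]
tool_rot: [0.576, -0.57, -0.414, 0.415]
contact_force: [-0.8, 0.9, -1.9]
gripper_width: 0.133
```

```bash
python3 - <<'E'
from h import *
go(.4553,-.459,.0885,-18.3+90)
i=crop("side",270,230,400,370,5,"s6.png")
E
```

```text
t 4.50 TCP [ 0.4538 -0.4574  0.1142] yaw 71.8 w 11.4 mm F [-0.8  0.9 -1.9]
 total [ 0.038 -0.041 -0.643] turn total -0.015 tilt [-0.08 -0.07 -0.  ] rows>= 1 per row [ 0.038 -0.041 -0.643] -0.015 j6 -2.16
```

View pics/s6.png

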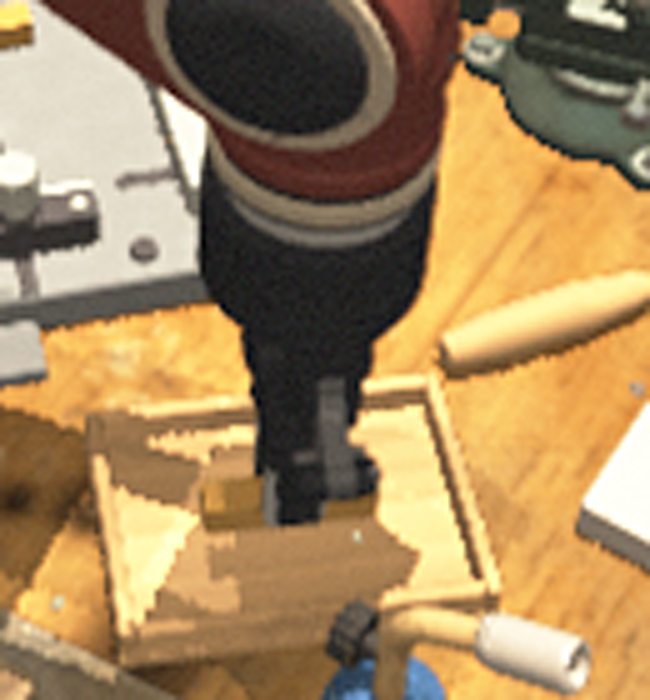

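Call:
{"api": "carry_out", "payload": {
  "rows": [
    [[0,0,0,0,0,-0.4,0],[0,0,0,0,0,-0.22,0],[0,0,0,0,0,0,0],[0,0,0,0,0,0,24],[0,0,0,0,0,0,24]]
  ]
}}

```text
time: 5.05
tool_pos: [0.456, -0.4594, 0.0945]
tool_rot: [-0.572, 0.573, 0.415, -0.415]
contact_force: [-0.1, 0.7, 0.7]
gripper_width: 0.285
```

Call:
{"api": "carry_out", "payload": {
  "rows": [
    [[0,0,0,0,0,0.5,24],[0,0,0,0,0,0.8,35],[0,0,0,0,0,0.8,45]]
  ]
}}

```text
time: 5.35
tool_pos: [0.4555, -0.4589, 0.1788]
tool_rot: [-0.573, 0.573, 0.415, -0.415]
contact_force: [0.0, -0.6, 0.1]
gripper_width: 0.526
```

```bash
python3 - <<'E'
from h import *
go(.4467,-.1742,.165,-8.2+90)
i=crop("side",270,230,400,370,5,"s7.png")
E
```

```text
t 5.35 TCP [ 0.4555 -0.4589  0.1788] yaw 71.8 w 44.9 mm F [ 0.  -0.6  0.1]
 total [-0.22   7.118 -0.345] turn total 2.502 tilt [0. 0. 0.] rows>= 8 per row [-0.027  0.89  -0.043] 0.313 j6 -2.16
```

View pics/s7.png

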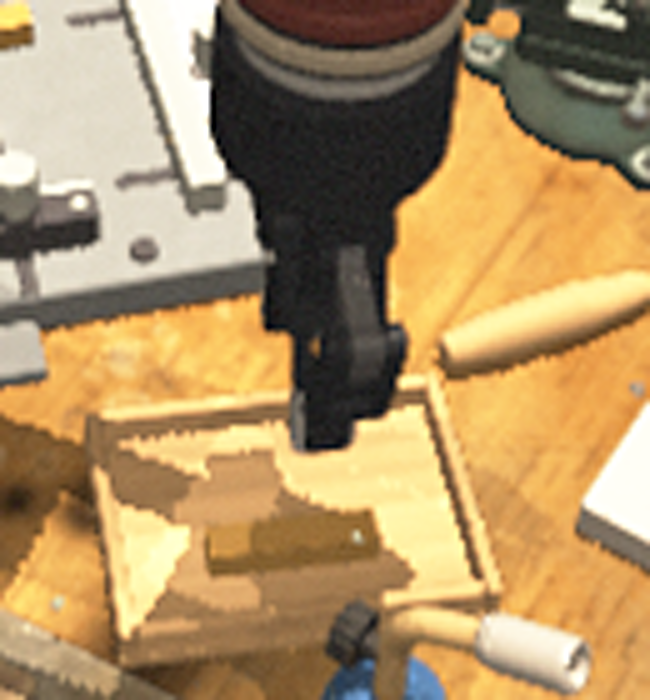

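Call:
{"api": "carry_out", "payload": {
  "rows": [
    [[0,0,0.3,0,0.8,0,45],[0,0,0.3,-0.04,0.9,0,45],[0,0,0.3,-0.04,0.9,0,45],[0,0,0.3,-0.04,0.9,0,45],[0,0,0.3,-0.04,0.9,0,45]]
  ]
}}

```text
time: 5.9
tool_pos: [0.4493, -0.2819, 0.1785]
tool_rot: [-0.549, 0.551, 0.444, -0.444]
contact_force: [0.1, 0.2, 0.2]
gripper_width: 0.523
```

Call:
{"api": "carry_out", "payload": {
  "rows": [
    [[0,0,0.3,-0.03,0.9,0,45],[0,0,0.3,-0.03,0.9,0,45],[0,0,0.4,0,0.9,-0.3,45],[0,0,0,0,0,-0.6,45],[0,0,0,0,0,-0.3,45]]
  ]
}}

```text
time: 6.4
tool_pos: [0.4464, -0.1739, 0.1287]
tool_rot: [0.534, -0.534, -0.463, 0.463]
contact_force: [-0.2, 0.4, -0.3]
gripper_width: 0.531
```

```bash
python3 - <<'E'
from h import *
go(.4467,-.1742,.100,-8.2+90)
E
```

```text
t 6.40 TCP [ 0.4464 -0.1739  0.1287] yaw 81.9 w 45.4 mm F [-0.2  0.4 -0.3]
 total [ 0.006 -0.008 -0.719] turn total -0.024 tilt [ 0. -0.  0.] rows>= 1 per row [ 0.006 -0.008 -0.719] -0.024 j6 -1.96
```

Call:
{"api": "carry_out", "payload": {
  "rows": [
    [[0,0,0,0,0,-0.5,30],[0,0,0,0,0,-0.22,25],[0,0,0,0,0,0,0],[0,0,0,0,0,0,0],[0,0,0,0,0,0,0]]
  ]
}}

```text
time: 6.9
tool_pos: [0.4473, -0.1756, 0.1017]
tool_rot: [-0.534, 0.535, 0.463, -0.463]
contact_force: [0.6, 0.4, -0.7]
gripper_width: 0.14
```

Call:
{"api": "carry_out", "payload": {
  "rows": [
    [[0,0,0,0,0,0.3,0],[0,0,0,0,0,0.7,0],[0,0,0,0,0,0.7,0]]
  ]
}}

```text
time: 7.2
tool_pos: [0.4466, -0.1749, 0.1703]
tool_rot: [0.535, -0.534, -0.463, 0.463]
contact_force: [0.9, -1.1, -1.7]
gripper_width: 0.142
```

```bash
python3 - <<'E'
from h import *
go(.4667,-.425,.165,-18.3+90)
E
```

```text
t 7.20 TCP [ 0.4466 -0.1749  0.1703] yaw 81.8 w 12.2 mm F [ 0.9 -1.1 -1.7]
 total [ 0.503 -6.253 -0.133] turn total -2.522 tilt [-0. -0. -0.] rows>= 7 per row [ 0.072 -0.893 -0.019] -0.36 j6 -1.96
```

Call:
{"api": "carry_out", "payload": {
  "rows": [
    [[0,0,-0.3,0.06,-0.8,0,0],[0,0,-0.4,0.07,-0.9,0,0],[0,0,-0.4,0.07,-0.9,0,0],[0,0,-0.4,0.08,-0.9,0,0],[0,0,-0.4,0.07,-0.9,0,0]]
  ]
}}

```text
time: 7.7
tool_pos: [0.4611, -0.3528, 0.1705]
tool_rot: [-0.563, 0.565, 0.426, -0.426]
contact_force: [0.8, -0.3, 0.1]
gripper_width: 0.139
```

Call:
{"api": "carry_out", "payload": {
  "rows": [
    [[0,0,-0.3,0.07,-0.9,0,0],[0,0,-0.3,0.07,-0.9,0,0],[0,0,0,0,0,-0.8,0],[0,0,0,0,0,-0.8,0],[0,0,0,0,0,0,0]]
  ]
}}

```text
time: 8.2
tool_pos: [0.4642, -0.421, 0.1007]
tool_rot: [0.576, -0.57, -0.414, 0.415]
contact_force: [-1.0, 1.6, -1.7]
gripper_width: 0.138
```

```bash
python3 - <<'E'
from h import *
go(.4667,-.425,.087,-18.3+90)
E
```

```text
t 8.20 TCP [ 0.4642 -0.421   0.1007] yaw 71.8 w 11.8 mm F [-1.   1.6 -1.7]
 total [ 0.063 -0.099 -0.342] turn total -0.014 tilt [-0.1  -0.08 -0.  ] rows>= 1 per row [ 0.063 -0.099 -0.342] -0.014 j6 -2.11
```

Call:
{"api": "carry_out", "payload": {
  "rows": [
    [[0,0,0,0,0,-0.3,0],[0,0,0,0,0,-0.15,0],[0,0,0,0,0,0,0],[0,0,0,0,0,0,24],[0,0,0,0,0,0,24]]
  ]
}}

```text
time: 8.7
tool_pos: [0.467, -0.4235, 0.0882]
tool_rot: [-0.572, 0.574, 0.415, -0.415]
contact_force: [-0.9, -0.5, -0.1]
gripper_width: 0.284
```

Call:
{"api": "carry_out", "payload": {
  "rows": [
    [[0,0,0,0,0,0.5,24],[0,0,0,0,0,0.8,24],[0,0,0,0,0.8,0.8,24]]
  ]
}}

```text
time: 9.0
tool_pos: [0.4664, -0.3933, 0.1729]
tool_rot: [-0.572, 0.574, 0.414, -0.414]
contact_force: [1.3, 0.4, 0.3]
gripper_width: 0.283
```

```bash
python3 - <<'E'
from h import *
go(.46,-.425,.087,-18.3+90)
i=crop("side",210,180,400,370,4,"s8.png")
t=crop("top",120,130,440,290,2.5,"t8.png");bars(t)
p=j2w(41,-92+18.8,56);print("jaw grip",p, (wp("side",p)-[210,180])*4)
E
```

```text
t 9.00 TCP [ 0.4664 -0.3933  0.1729] yaw 71.6 w 24.2 mm F [1.3 0.4 0.3]
 total [-0.161 -0.794 -2.148] turn total 0.017 tilt [0.04 0.02 0.  ] rows>= 3 per row [-0.054 -0.265 -0.716] 0.006 j6 -2.07
bar w [ 0.627  -0.1515] ang 35.3 len 63 jig [208.7 107.6] jigang 48.8 area 102
bar w [ 0.5964 -0.3262] ang 56.2 len 136 jig [219.8 -69.4] jigang 69.8 area 619
bar w [ 0.6023 -0.0163] ang -59.3 len 98 jig [153.  233.2] jigang -45.8 area 270
bar w [ 0.5692 -0.132 ] ang 29.3 len 69 jig [147.9 113. ] jigang 42.9 area 96
bar w [0.5497 0.0842] ang -57.3 len 97 jig [ 78.3 318.6] jigang -43.7 area 280
bar w [ 0.5434 -0.0442] ang -73.1 len 106 jig [102.2 192.3] jigang -59.6 area 312
bar w [0.4907 0.0525] ang -63.0 len 96 jig [ 28.4 274. ] jigang -49.5 area 289Traceback (most recent call last):
  File "<stdin>", line 4, in <module>
  File "h.py", line 43, in bars
    W=np.array([pw("top",a,b,z)[:2] for a,b in zip(xs,ys)]); U,S,V=np.linalg.svd(W-W.mean(0),full_matrices=False)
                ~~^^^^^^^^^^^^^
  File "h.py", line 28, in pw
    K,t,M=c2(n); d=M@np.linalg.inv(K)@np.array([u,v,1.]); s=(z-t[2])/d[2]; return t+s*d
          ~~^^^
  File "h.py", line 25, in c2
    K,t,M=cam(n); x=fitx(); d=x[6:12] if n=="top" else x[12:18]
          ~~~^^^
  File "h.py", line 5, in cam
    c=camera_info(n); q=c["rotation"]; return c["intrinsics"],c["xyz"],R.from_quat([q[1],q[2],q[3],q[0]]).as_matrix()
ValueError: time passes only in moves, steps and waits
```

View pics/s8.png

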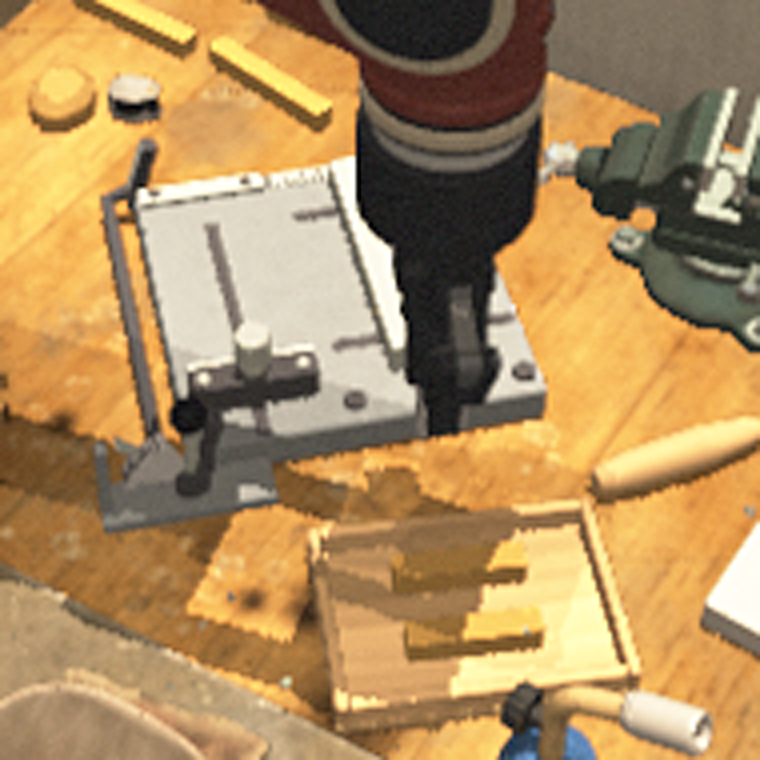

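View pics/t8.png

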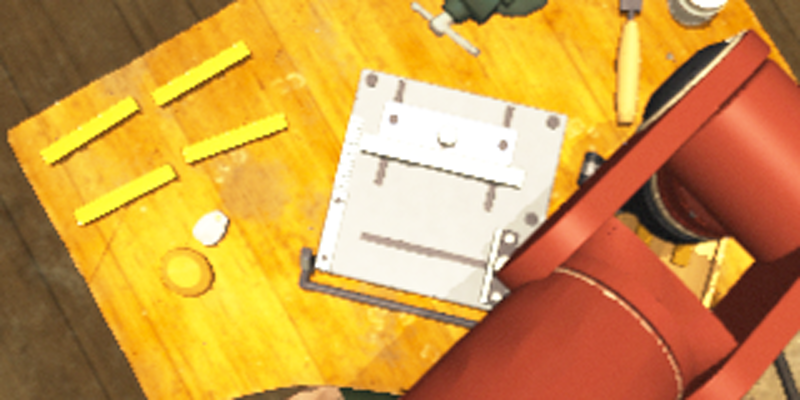

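```bash
python3 - <<'E'
s=open("h.py").read()
s=s.replace("def cam(n):\n    c=camera_info(n)","_c={}\ndef cam(n):\n    if n not in _c: _c[n]=camera_info(n)\n    c=_c[n]")
open("h.py","w").write(s)
E
python3 - <<'E'
from h import *
p=j2w(41,-92+18.8,56);print("jaw grip",p, (wp("side",p)-[210,180])*4)
go(p[0],p[1],.16,76.5)
E
```

```text
jaw grip [ 0.42165283 -0.28798695  0.056     ] [251.39582759 348.24267515]
t 9.10 TCP [ 0.4687 -0.3912  0.1774] yaw 71.9 w 23.7 mm F [ 0.8 -0.9 -0.2]
 total [-1.177  2.579 -0.435] turn total 1.153 tilt [0.1  0.11 0.  ] rows>= 3 per row [-0.392  0.86  -0.145] 0.384 j6 -2.07
```

Call:
{"api": "carry_out", "payload": {
  "rows": [
    [[0,0,0.4,-0.4,0.85,0,50],[0,0,0.4,-0.4,0.85,0,50],[0,0,0.35,-0.38,0.86,0,50],[0,0,0,0,0,-0.6,50],[0,0,0,0,0,-0.6,50]]
  ]
}}

```text
time: 9.6
tool_pos: [0.4194, -0.2883, 0.1234]
tool_rot: [-0.554, 0.557, 0.438, -0.437]
contact_force: [0.7, -0.0, 0.1]
gripper_width: 0.585
```

```bash
python3 - <<'E'
from h import *
p=j2w(41,-92+18.8,56)
go(p[0],p[1],.119,76.5)
crop("side",210,200,330,320,5,"s9.png")
E
```

```text
t 9.60 TCP [ 0.4194 -0.2883  0.1234] yaw 76.5 w 49.9 mm F [ 0.7 -0.   0.1]
 total [ 0.056  0.009 -0.111] turn total 0.011 tilt [0.04 0.04 0.  ] rows>= 1 per row [ 0.056  0.009 -0.111] 0.011 j6 -2.08
```

View pics/s9.png

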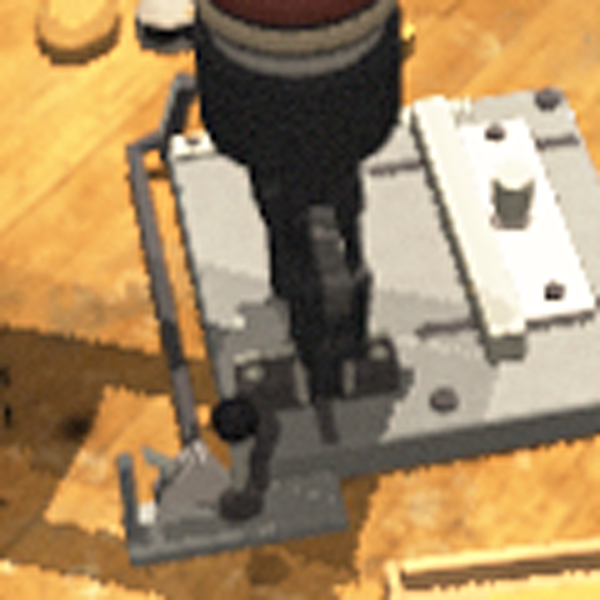

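Fingers straddle the jaw grip. Close on it.

Call:
{"api": "carry_out", "payload": {
  "rows": [
    [[0,0,0,0,0,0,0],[0,0,0,0,0,0,0],[0,0,0,0,0,0,0],[0,0,0,0,0,0,0],[0,0,0,0,0,0,0]]
  ]
}}

```text
time: 10.15
tool_pos: [0.4197, -0.289, 0.124]
tool_rot: [-0.555, 0.556, 0.437, -0.437]
contact_force: [-1.2, 2.7, 5.0]
gripper_width: 0.179
```

```bash
python3 - <<'E'
from h import *
p=j2w(41,-92+18.8,56)
go(p[0],p[1],.119,76.5); print(w2j(pose()[0]["tool_pos"]))
d=j2w(41,-92)-j2w(41,-92+18.8); print(d/.04)
E
```

```text
t 10.15 TCP [ 0.4197 -0.289   0.124 ] yaw 76.4 w 15.3 mm F [-1.2  2.7  5. ]
 total [ 0.05   0.026 -0.124] turn total 0.028 tilt [0.01 0.02 0.  ] rows>= 1 per row [ 0.05   0.026 -0.124] 0.028 j6 -2.08
[ 39.30132074 -74.670238  ]
[-0.11005075 -0.45693417  0.        ]
```

Call:
{"api": "carry_out", "payload": {
  "rows": [
    [[0,0,0,-0.03,-0.12,0,0],[0,0,0,-0.03,-0.12,0,0],[0,0,0,-0.03,-0.12,0,0],[0,0,0,-0.02,-0.08,0,0]]
  ]
}}

```text
time: 10.55
tool_pos: [0.4154, -0.3067, 0.1239]
tool_rot: [-0.555, 0.556, 0.438, -0.437]
contact_force: [-0.3, 2.6, 5.7]
gripper_width: 0.177
```

Call:
{"api": "carry_out", "payload": {
  "rows": [
    [[0,0,0,-0.01,-0.04,0,0],[0,0,0,-0.01,-0.04,0,0],[0,0,0,0,0,0,0]]
  ]
}}

```text
time: 10.85
tool_pos: [0.4152, -0.3074, 0.1239]
tool_rot: [0.557, -0.555, -0.439, 0.435]
contact_force: [2.7, 13.0, 9.5]
gripper_width: 0.18
```

```bash
python3 - <<'E'
from h import *
go(.42,-.3,.119,76.5); print(w2j(pose()[0]["tool_pos"]))
E
```

```text
t 10.85 TCP [ 0.4152 -0.3074  0.1239] yaw 76.4 w 15.3 mm F [ 2.7 13.   9.5]
 total [ 0.119  0.184 -0.122] turn total 0.037 tilt [-0.09  0.04  0.  ] rows>= 1 per row [ 0.119  0.184 -0.122] 0.037 j6 -2.12
[ 39.3116555  -93.54483166]
```

Call:
{"api": "carry_out", "payload": {
  "rows": [
    [[0,0,0,0.01,0.04,0,40],[0,0,0,0,0,0,50],[0,0,-1,0,0,1,50],[0,0,-1,0,0,1,50],[0,0,-1,0,0,0,50]]
  ]
}}

```text
time: 11.35
tool_pos: [0.4167, -0.3107, 0.2096]
tool_rot: [-0.594, 0.603, 0.377, -0.375]
contact_force: [0.2, -0.4, -0.6]
gripper_width: 0.585
```

```bash
python3 - <<'E'
from h import *
x=fitx(); p=j2w(0,-1.5); x[0],x[1]=p[0],p[1]; np.save("fit.npy",x)
b=j2w(66*np.sin(np.radians(-1.3)),-136,88); print(b)
go(b[0],b[1],.20,-13.5)
E
```

```text
[ 0.365281   -0.34054865  0.088     ]
t 11.35 TCP [ 0.4167 -0.3107  0.2096] yaw 64.2 w 50.0 mm F [ 0.2 -0.4 -0.6]
 total [-1.284 -0.746 -0.241] turn total -19.427 tilt [0.14 0.12 0.  ] rows>= 20 per row [-0.064 -0.037 -0.012] -0.971 j6 -1.90
```

Call:
{"api": "carry_out", "payload": {
  "rows": [
    [[0,0,-1,-0.2,-0.1,0,45],[0,0,-1,-0.2,-0.1,0,45],[0,0,-1,-0.2,-0.1,0,45],[0,0,-1,-0.2,-0.1,0,45],[0,0,-1,-0.2,-0.1,0,45]]
  ]
}}

```text
time: 11.85
tool_pos: [0.3738, -0.3285, 0.2027]
tool_rot: [-0.655, 0.656, 0.266, -0.266]
contact_force: [0.0, -0.8, 0.2]
gripper_width: 0.524
```

Call:
{"api": "carry_out", "payload": {
  "rows": [
    [[0,0,-1,-0.1,-0.1,0,45],[0,0,-1,-0.1,-0.1,0,45],[0,0,-1,0,0,0,45],[0,0,-1,0,0,0,45],[0,0,-1,0,0,0,45]]
  ]
}}

```text
time: 12.35
tool_pos: [0.3661, -0.3364, 0.2027]
tool_rot: [-0.691, 0.692, 0.148, -0.148]
contact_force: [-0.7, 0.6, -0.0]
gripper_width: 0.526
```

Call:
{"api": "carry_out", "payload": {
  "rows": [
    [[0,0,-1,0,0,0,45],[0,0,-1,0,0,0,45],[0,0,-1,0,0,0,45],[0,0,-1,0,0,0,45],[0,0,-1,0,0,0,45]]
  ]
}}

```text
time: 12.85
tool_pos: [0.3662, -0.3363, 0.2027]
tool_rot: [-0.706, 0.707, 0.026, -0.026]
contact_force: [0.2, 0.5, -0.7]
gripper_width: 0.525
```

Call:
{"api": "carry_out", "payload": {
  "rows": [
    [[0,0,-1,0,0,0,45],[0,0,-1,0,0,0,45],[0,0,-1,0,0,0,45],[0,0,-1,0,0,0,45],[0,0,0,0,0,0,45]]
  ]
}}

```text
time: 13.35
tool_pos: [0.3662, -0.3362, 0.2027]
tool_rot: [-0.703, 0.704, -0.072, 0.072]
contact_force: [0.3, 0.1, 0.7]
gripper_width: 0.532
```

```bash
python3 - <<'E'
from h import *
go(.3653,-.3405,.15,-13.5)
crop("side",200,190,320,320,5,"s10.png")
E
```

```text
t 13.35 TCP [ 0.3662 -0.3362  0.2027] yaw -11.6 w 45.5 mm F [0.3 0.1 0.7]
 total [-0.022 -0.107 -1.318] turn total -0.469 tilt [0.01 0.   0.  ] rows>= 2 per row [-0.011 -0.053 -0.659] -0.235 j6 -0.69
```

View pics/s10.png

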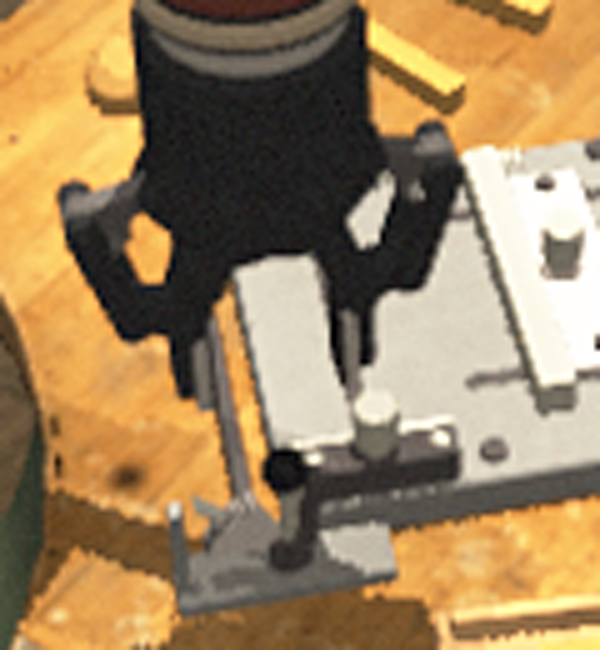

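Call:
{"api": "carry_out", "payload": {
  "rows": [
    [[0,0,-0.4,-0.02,-0.1,-0.6,45],[0,0,0,0,0,-0.75,45],[0,0,0,0,0,0,45]]
  ]
}}

```text
time: 13.7
tool_pos: [0.3636, -0.3378, 0.1445]
tool_rot: [0.704, -0.7, 0.083, -0.079]
contact_force: [-0.3, 0.3, -0.5]
gripper_width: 0.528
```

```bash
python3 - <<'E'
from h import *
go(.3653,-.3405,.148,-13.5)
crop("side",200,190,320,320,5,"s11.png")
E
```

```text
t 13.70 TCP [ 0.3636 -0.3378  0.1445] yaw -13.2 w 45.1 mm F [-0.3  0.3 -0.5]
 total [ 0.042 -0.067  0.087] turn total -0.086 tilt [-0.09 -0.08 -0.  ] rows>= 1 per row [ 0.042 -0.067  0.087] -0.086 j6 -0.67
```

View pics/s11.png

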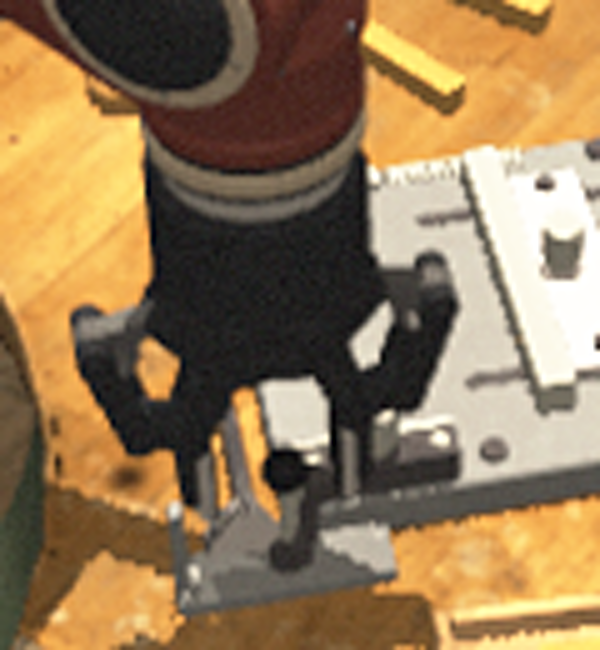

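Call:
{"api": "carry_out", "payload": {
  "rows": [
    [[0,0,0,0,0,0,0],[0,0,0,0,0,0,0],[0,0,0,0,0,0,0],[0,0,0,0,0,0,0],[0,0,0,0,0,0,0]]
  ]
}}

```text
time: 14.25
tool_pos: [0.3662, -0.3406, 0.1508]
tool_rot: [-0.702, 0.703, -0.081, 0.082]
contact_force: [-1.6, 1.2, 6.1]
gripper_width: 0.168
```

```bash
python3 - <<'E'
from h import *
go(.3653,-.3405,.148,-13.5); print(w2j(pose()[0]["tool_pos"]))
crop("side",200,190,320,320,5,"s12.png")
E
```

```text
t 14.25 TCP [ 0.3662 -0.3406  0.1508] yaw -13.2 w 14.4 mm F [-1.6  1.2  6.1]
 total [-0.021  0.004 -0.069] turn total -0.077 tilt [0.04 0.02 0.  ] rows>= 1 per row [-0.021  0.004 -0.069] -0.077 j6 -0.67
[  -0.6301635  -135.88874991]
```

View pics/s12.png

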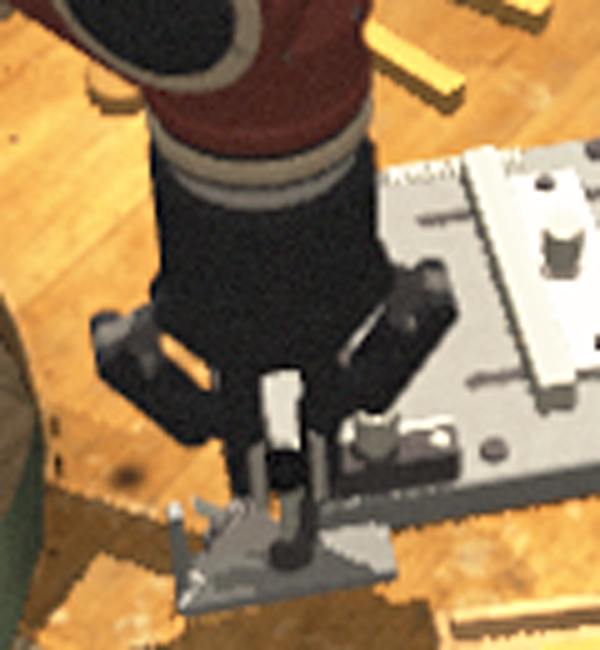

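Call:
{"api": "carry_out", "payload": {
  "rows": [
    [[0,0,0,-0.1,0.024,-0.005,0],[0,0,0,-0.1,0.024,-0.01,0],[0,0,0,-0.1,0.024,-0.015,0],[0,0,0,-0.1,0.024,-0.02,0]]
  ]
}}

```text
time: 14.7
tool_pos: [0.3535, -0.3376, 0.1502]
tool_rot: [-0.701, 0.704, -0.077, 0.087]
contact_force: [15.1, -0.0, 3.4]
gripper_width: 0.163
```

Call:
{"api": "carry_out", "payload": {
  "rows": [
    [[0,0,0,-0.03,0.007,-0.01,0],[0,0,0,0,0,0,0]]
  ]
}}

```text
time: 14.9
tool_pos: [0.3512, -0.3371, 0.1502]
tool_rot: [-0.701, 0.704, -0.078, 0.085]
contact_force: [6.3, 2.6, 9.6]
gripper_width: 0.161
```

Call:
{"api": "carry_out", "payload": {
  "rows": [
    [[0,0,0,-0.03,0.007,-0.01,0],[0,0,0,0,0,0,0]]
  ]
}}

```text
time: 15.1
tool_pos: [0.3503, -0.337, 0.15]
tool_rot: [-0.701, 0.704, -0.078, 0.085]
contact_force: [6.2, 3.6, 10.1]
gripper_width: 0.167
```

Call:
{"api": "carry_out", "payload": {
  "rows": [
    [[0,0,0,-0.03,0.007,-0.01,0],[0,0,0,0,0,0,0]]
  ]
}}

```text
time: 15.3
tool_pos: [0.3495, -0.3368, 0.1498]
tool_rot: [-0.701, 0.704, -0.077, 0.086]
contact_force: [6.7, 2.6, 9.8]
gripper_width: 0.166
```

```bash
python3 - <<'E'
from h import *
go(.3653,-.3405,.148,-13.5); print(w2j(pose()[0]["tool_pos"]))
crop("side",200,190,320,320,5,"s13.png")
E
```

```text
t 15.30 TCP [ 0.3495 -0.3368  0.1498] yaw -13.2 w 14.2 mm F [6.7 2.6 9.8]
 total [ 0.396 -0.093 -0.045] turn total -0.066 tilt [0.08 0.16 0.  ] rows>= 1 per row [ 0.396 -0.093 -0.045] -0.066 j6 -0.69
[ -17.75005835 -136.02166244]
```

View pics/s13.png

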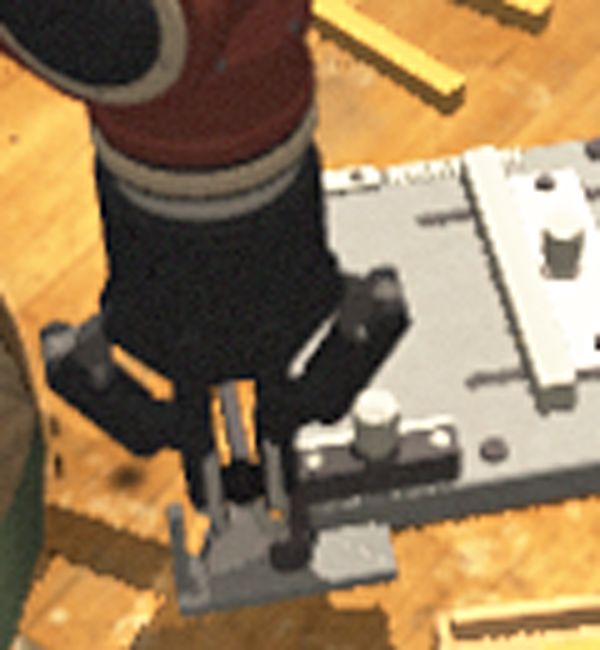

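Call:
{"api": "carry_out", "payload": {
  "rows": [
    [[0,0,0,-0.04,0.01,-0.01,0],[0,0,0,0,0,0,0]]
  ]
}}

```text
time: 15.55
tool_pos: [0.3483, -0.3365, 0.1495]
tool_rot: [-0.701, 0.704, -0.077, 0.086]
contact_force: [9.2, 2.7, 10.0]
gripper_width: 0.164
```

Call:
{"api": "carry_out", "payload": {
  "rows": [
    [[0,0,0,-0.04,0.01,-0.01,0],[0,0,0,0,0,0,0]]
  ]
}}

```text
time: 15.75
tool_pos: [0.3472, -0.3362, 0.1492]
tool_rot: [-0.701, 0.704, -0.076, 0.087]
contact_force: [11.6, 2.0, 9.3]
gripper_width: 0.163
```

Call:
{"api": "carry_out", "payload": {
  "rows": [
    [[0,0,0,-0.04,0.01,-0.01,0],[0,0,0,0,0,0,0]]
  ]
}}

```text
time: 15.95
tool_pos: [0.3466, -0.336, 0.1491]
tool_rot: [-0.7, 0.704, -0.075, 0.088]
contact_force: [16.5, 2.0, 7.3]
gripper_width: 0.168
```

```bash
python3 - <<'E'
from h import *
go(.3653,-.3405,.148,-13.5); print(w2j(pose()[0]["tool_pos"]))
E
```

```text
t 15.95 TCP [ 0.3466 -0.336   0.1491] yaw -13.3 w 14.4 mm F [16.5  2.   7.3]
 total [ 0.468 -0.111 -0.029] turn total -0.056 tilt [0.11 0.26 0.  ] rows>= 1 per row [ 0.468 -0.111 -0.029] -0.056 j6 -0.70
[ -20.75070997 -136.00493756]
```

```bash
cat >> h.py <<'E'
def gp(L=.062):
    s,M=pose(); return s["tool_pos"]+M[:,1]*L
E
python3 - <<'E'
from h import *
for L in(.054,.062):print(gp(L),w2j(gp(L)))
E
```

```text
[ 0.34752394 -0.33645303  0.09515515] [ -19.71977121 -136.17606001]
[ 0.34766649 -0.33651343  0.08715665] [ -19.56703954 -136.20141149]
```

Call:
{"api": "carry_out", "payload": {
  "rows": [
    [[0,0,0,-0.03,0.007,0,0],[0,0,0,0,0,0,0]]
  ]
}}

```text
time: 16.15
tool_pos: [0.3462, -0.3359, 0.1498]
tool_rot: [-0.7, 0.704, -0.074, 0.089]
contact_force: [19.9, 2.6, 8.0]
gripper_width: 0.164
```

```bash

python3 - <<'E'
from h import *
for L in(.054,.062):print(gp(L),w2j(gp(L)))
E
```

```text
[ 0.34726679 -0.33637128  0.09577815] [ -19.98890993 -136.1567933 ]
[ 0.34742624 -0.33643559  0.08778   ] [ -19.81884021 -136.1819866 ]
```

Call:
{"api": "carry_out", "payload": {
  "rows": [
    [[0,0,0,0.097,-0.023,0.03,0],[0,0,0,0.097,-0.023,0.03,0],[0,0,0,0.097,-0.023,0.02,0],[0,0,0,0.097,-0.023,0.015,0],[0,0,0,0.097,-0.023,0.005,0]]
  ]
}}

```text
time: 16.65
tool_pos: [0.3581, -0.3389, 0.1511]
tool_rot: [-0.702, 0.703, -0.083, 0.079]
contact_force: [-8.1, 3.1, 16.3]
gripper_width: 0.164
```

Call:
{"api": "carry_out", "payload": {
  "rows": [
    [[0,0,0,0.097,-0.023,0,0],[0,0,0,0.097,-0.023,-0.01,0],[0,0,0,0.097,-0.023,-0.01,0],[0,0,0,0,0,0,0]]
  ]
}}

```text
time: 17.05
tool_pos: [0.371, -0.3417, 0.1503]
tool_rot: [-0.702, 0.703, -0.082, 0.081]
contact_force: [-5.7, 3.3, 14.9]
gripper_width: 0.168
```

```bash

python3 - <<'E'
from h import *
x=fitx(); p=j2w(0.6,0); x[0],x[1]=p[0],p[1]; np.save("fit.npy",x)
for L in(.054,.062):print(gp(L),w2j(gp(L)))
go(*j2w(13.7,-136,150),-13.5)
E
```

```text
[ 0.37092065 -0.34177943  0.09629741] [   3.67370298 -135.87604228]
[ 0.37090815 -0.34178687  0.08829743] [   3.66329214 -135.88619805]
t 17.05 TCP [ 0.371  -0.3417  0.1503] yaw -13.2 w 14.3 mm F [-5.7  3.3 14.9]
 total [ 0.241 -0.063 -0.007] turn total -0.076 tilt [ 0.01 -0.02  0.  ] rows>= 1 per row [ 0.241 -0.063 -0.007] -0.076 j6 -0.66
```

Call:
{"api": "carry_out", "payload": {
  "rows": [
    [[0,0,0,0.08,-0.02,0,0],[0,0,0,0.08,-0.02,0,0],[0,0,0,0.08,-0.02,0,0],[0,0,0,0,0,0,0]]
  ]
}}

```text
time: 17.45
tool_pos: [0.3796, -0.3442, 0.1482]
tool_rot: [-0.702, 0.703, -0.082, 0.079]
contact_force: [-5.0, -2.3, 4.6]
gripper_width: 0.162
```

```bash

python3 - <<'E'
from h import *
for L in(.054,.062):print(gp(L),w2j(gp(L)))
go(*j2w(13.7,-136,150),-13.5)
E
```

```text
[ 0.37944147 -0.34431021  0.0942104 ] [  12.55022719 -136.34131445]
[ 0.37941284 -0.34432849  0.08621047] [  12.52667126 -136.3657865 ]
t 17.45 TCP [ 0.3796 -0.3442  0.1482] yaw -13.1 w 13.8 mm F [-5.  -2.3  4.6]
 total [ 0.025 -0.002  0.045] turn total -0.103 tilt [ 0.03 -0.05  0.  ] rows>= 1 per row [ 0.025 -0.002  0.045] -0.103 j6 -0.65
```

Call:
{"api": "carry_out", "payload": {
  "rows": [
    [[0,0,0,0.032,-0.008,0,0],[0,0,0,0,0,0,0]]
  ]
}}

```text
time: 17.65
tool_pos: [0.3804, -0.3444, 0.1481]
tool_rot: [-0.702, 0.703, -0.082, 0.079]
contact_force: [-6.4, -2.9, 5.0]
gripper_width: 0.168
```

```bash

python3 - <<'E'
from h import *
print(w2j(gp(.06)))
E
```

```text
[  13.29009342 -136.37092522]
```

Call:
{"api": "carry_out", "payload": {
  "rows": [
    [[0,0,0,0,0,0,40],[0,0,0,0,0,0,45],[0,0,0,0,0,0.5,45],[0,0,1,0,0,1,45],[0,0,1,0,0.5,1,45]]
  ]
}}

```text
time: 18.15
tool_pos: [0.3815, -0.3241, 0.248]
tool_rot: [0.707, -0.706, 0.032, -0.031]
contact_force: [1.0, -0.3, 0.9]
gripper_width: 0.525
```

```bash

python3 - <<'E'
from h import *
go(.5434,-.046,.14,20)
print(np.round(j2w(13.7,-136,86.6),4), wp("side",j2w(13.7,-136,86.6)))
crop("side",220,240,300,320,8,"s14.png")
E
```

```text
t 18.15 TCP [ 0.3815 -0.3241  0.248 ] yaw -5.1 w 44.8 mm F [ 1.  -0.3  0.9]
 total [ 4.047  6.951 -2.699] turn total 6.285 tilt [-0.02 -0.01 -0.  ] rows>= 7 per row [ 0.578  0.993 -0.386] 0.898 j6 -0.76
[ 0.3806 -0.3442  0.0866] [264.97913039 283.33920032]
```

View pics/s14.png

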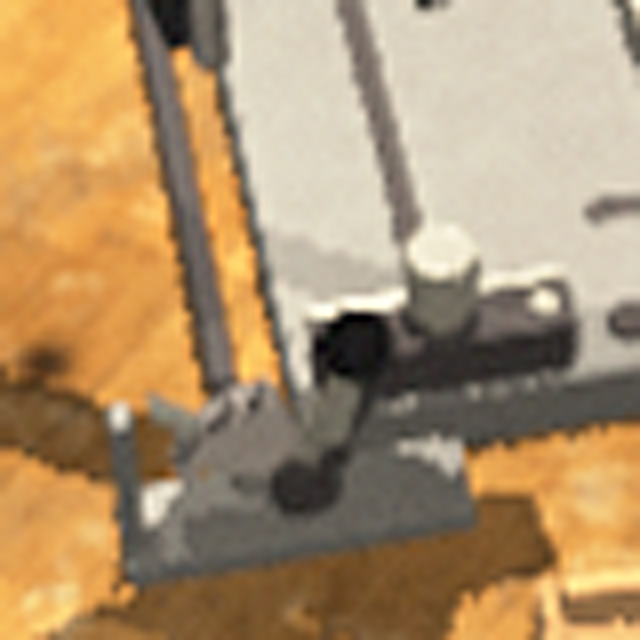

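```bash

python3 - <<'E'
from h import *
t=crop("top",120,130,260,240,5,"t15.png");
t2=t.copy(); t2[:, 250:]=0; t2[:130]=0
bars(t2); cv2.imwrite("pics/top15.png",t)
E
```

```text
bar w [ 0.6019 -0.016 ] ang -59.6 len 97 jig [151.9 235. ] jigang -46.1 area 267
bar w [0.5494 0.0845] ang -57.3 len 97 jig [ 77.3 320.3] jigang -43.8 area 273
bar w [ 0.543  -0.0492] ang -69.8 len 97 jig [102.4 188.9] jigang -56.3 area 272
bar w [0.491  0.0512] ang -62.7 len 95 jig [ 28.4 274.3] jigang -49.2 area 283
bar w [ 0.4063 -0.0337] ang 43.4 len 220 jig [-34.1 172. ] jigang 56.9 area 2622
bar w [ 0.4207 -0.0044] ang 42.4 len 32 jig [-27.  203.8] jigang 55.9 area 114
```

View pics/t15.png

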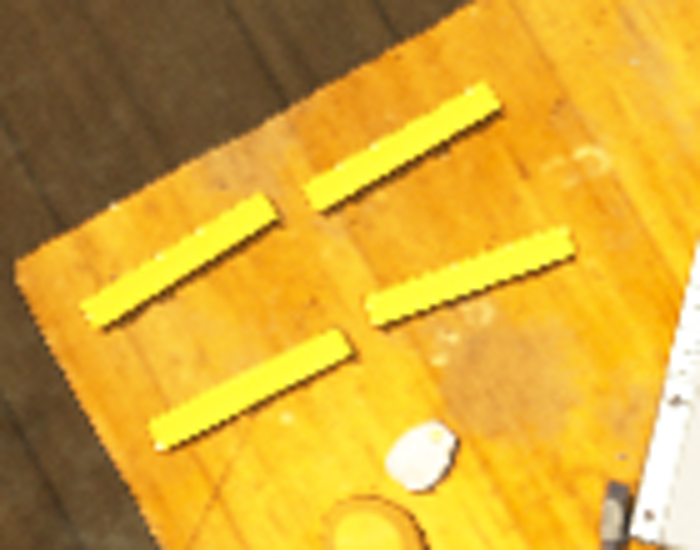

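Call:
{"api": "carry_out", "payload": {
  "rows": [
    [[0,0,0.8,0.5,0.86,0,45],[0,0,0.8,0.5,0.86,0,45],[0,0,0.8,0.5,0.86,0,45],[0,0,0.8,0.5,0.86,0,45],[0,0,0.8,0.5,0.86,-0.3,45]]
  ]
}}

```text
time: 18.75
tool_pos: [0.4833, -0.1504, 0.2367]
tool_rot: [-0.703, 0.704, 0.068, -0.066]
contact_force: [0.6, -0.6, -0.5]
gripper_width: 0.527
```

Call:
{"api": "carry_out", "payload": {
  "rows": [
    [[0,0,0.8,0.5,0.86,-0.6,45],[0,0,0.8,0.5,0.86,-0.8,45],[0,0,0.7,0.5,0.86,-0.9,45],[0,0,0,0,0,-0.6,45],[0,0,0,0,0,0,45]]
  ]
}}

```text
time: 19.25
tool_pos: [0.5372, -0.0497, 0.1176]
tool_rot: [0.698, -0.695, -0.12, 0.126]
contact_force: [-0.9, 0.2, -1.3]
gripper_width: 0.532
```

```bash

python3 - <<'E'
from h import *
go(.5425,-.0492,.080,20.2)
crop("side",200,130,340,240,5,"s16.png")
E
```

```text
t 19.25 TCP [ 0.5372 -0.0497  0.1176] yaw 20.1 w 45.4 mm F [-0.9  0.2 -1.3]
 total [ 0.132  0.012 -0.94 ] turn total 0.026 tilt [-0.03 -0.13 -0.  ] rows>= 1 per row [ 0.132  0.012 -0.94 ] 0.026 j6 -0.58
```

View pics/s16.png

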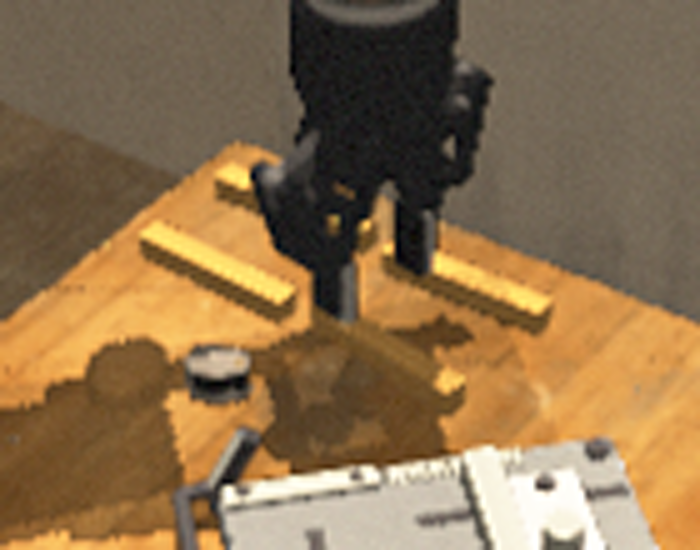

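Call:
{"api": "carry_out", "payload": {
  "rows": [
    [[0,0,0,0,0,-0.5,40],[0,0,0,0,0,-0.45,40],[0,0,0,0,0,0,40],[0,0,0,0,0,0,0],[0,0,0,0,0,0,0]]
  ]
}}

```text
time: 19.8
tool_pos: [0.5413, -0.0522, 0.0868]
tool_rot: [-0.696, 0.697, 0.124, -0.121]
contact_force: [1.5, -0.1, 7.6]
gripper_width: 0.137
```

Call:
{"api": "carry_out", "payload": {
  "rows": [
    [[0,0,0,0,0,0,0],[0,0,0,0,0,0,0],[0,0,0,0,0,0,0]]
  ]
}}

```text
time: 20.1
tool_pos: [0.5413, -0.0521, 0.0866]
tool_rot: [-0.696, 0.697, 0.124, -0.122]
contact_force: [-1.9, -1.5, 5.8]
gripper_width: 0.002
```

Call:
{"api": "carry_out", "payload": {
  "rows": [
    [[0,0,0,0,0,0.3,0],[0,0,0,0,0,0.8,0],[0,0,0,0,0,0.8,0],[0,0,0,0,0,0.3,0]]
  ]
}}

```text
time: 20.5
tool_pos: [0.5418, -0.0518, 0.177]
tool_rot: [-0.696, 0.697, 0.125, -0.121]
contact_force: [1.0, -0.1, 0.4]
gripper_width: 0.0
```

```bash

python3 - <<'E'
from h import *
go(*j2w(48,63,165),76.5)
E
```

```text
t 20.50 TCP [ 0.5418 -0.0518  0.177 ] yaw 20.0 w 0.0 mm F [ 1.  -0.1  0.4]
 total [-2.03  -2.674 -0.299] turn total 14.125 tilt [0.02 0.09 0.  ] rows>= 15 per row [-0.135 -0.178 -0.02 ] 0.942 j6 -0.58
```

```bash

python3 - <<'E'
from h import *
crop("side",200,130,340,240,5,"s17.png")
t=grab_frame("top"); cv2.imwrite("pics/top17.png",t); crop("top",120,110,300,260,4,"t17.png",t)
go(.5425,-.0492,.08,20.2)
E
```

```text
t 20.60 TCP [ 0.5414 -0.0518  0.1754] yaw 20.0 w -0.0 mm F [ 0.2  0.3 -0.4]
 total [ 0.027  0.064 -2.385] turn total 0.05 tilt [0.02 0.07 0.  ] rows>= 3 per row [ 0.009  0.021 -0.795] 0.017 j6 -0.58
```

View pics/s17.png

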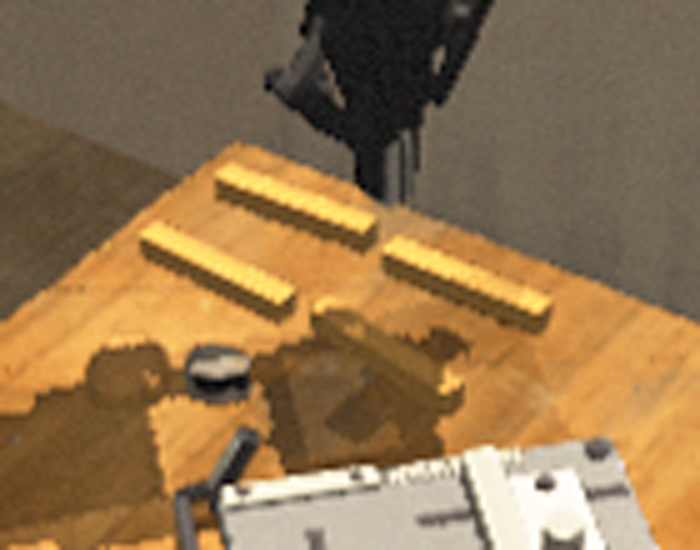

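View pics/t17.png

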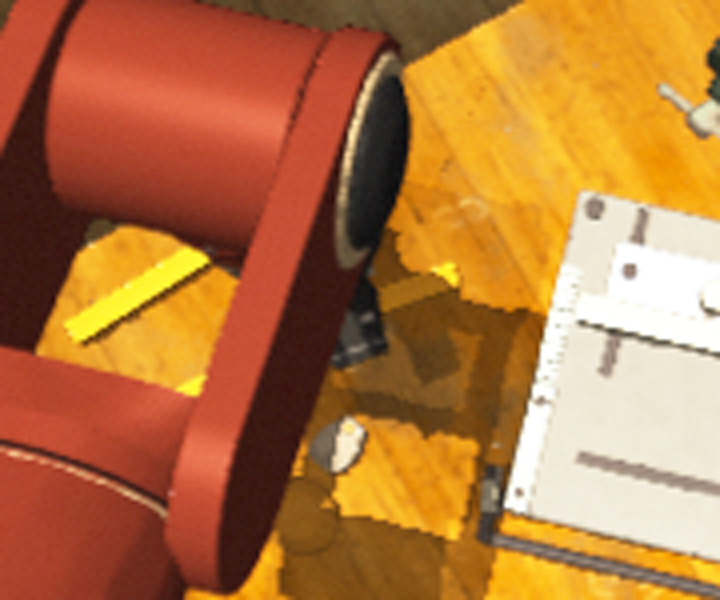

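Call:
{"api": "carry_out", "payload": {
  "rows": [
    [[0,0,0,0.02,0.06,-0.6,45],[0,0,0,0,0,-0.6,45],[0,0,0,0,0,-0.5,45],[0,0,0,0,0,-0.4,45],[0,0,0,0,0,-0.3,40]]
  ]
}}

```text
time: 21.1
tool_pos: [0.5388, -0.0487, 0.0732]
tool_rot: [0.697, -0.696, -0.121, 0.124]
contact_force: [-0.7, 0.2, -0.9]
gripper_width: 0.471
```

Call:
{"api": "carry_out", "payload": {
  "rows": [
    [[0,0,0,0,0,0,40],[0,0,0,0,0,0,40]]
  ]
}}

```text
time: 21.3
tool_pos: [0.5405, -0.049, 0.0761]
tool_rot: [0.697, -0.696, -0.122, 0.123]
contact_force: [0.1, 0.3, 0.6]
gripper_width: 0.47
```

```bash

python3 - <<'E'
from h import *
go(.5425,-.0492,.078,20.2)
crop("side",200,130,340,240,5,"s18.png")
E
```

```text
t 21.30 TCP [ 0.5405 -0.049   0.0761] yaw 20.0 w 40.1 mm F [0.1 0.3 0.6]
 total [ 0.049 -0.004  0.047] turn total 0.051 tilt [-0.   -0.02 -0.  ] rows>= 1 per row [ 0.049 -0.004  0.047] 0.051 j6 -0.58
```

View pics/s18.png

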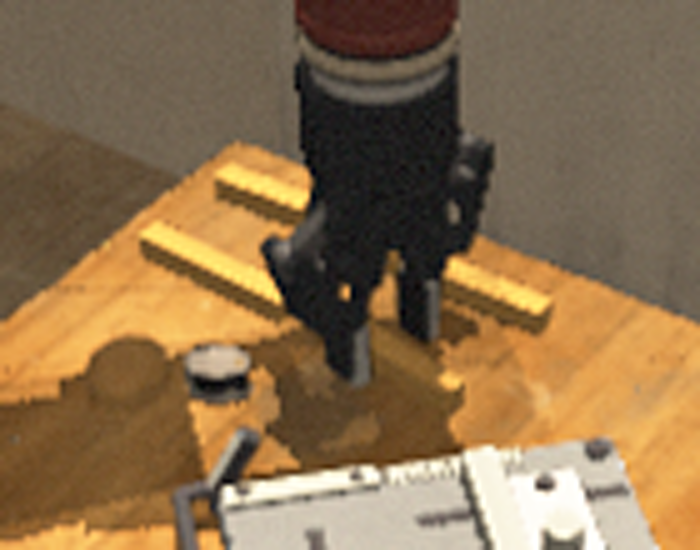

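Call:
{"api": "carry_out", "payload": {
  "rows": [
    [[0,0,0,0.05,0,0.06,40],[0,0,0,0,0,0,0],[0,0,0,0,0,0,0],[0,0,0,0,0,0,0],[0,0,0,0,0,0,0]]
  ]
}}

```text
time: 21.85
tool_pos: [0.5437, -0.0493, 0.0803]
tool_rot: [-0.696, 0.697, 0.123, -0.122]
contact_force: [-1.1, 0.2, 5.1]
gripper_width: 0.137
```

Call:
{"api": "carry_out", "payload": {
  "rows": [
    [[0,0,0,0,0,0,0],[0,0,0,0,0,0.4,0],[0,0,0,0,0,0.8,0],[0,0,0,0,0,0.8,0],[0,0,0,0,0,0.3,0]]
  ]
}}

```text
time: 22.35
tool_pos: [0.5444, -0.0494, 0.1751]
tool_rot: [-0.696, 0.697, 0.125, -0.121]
contact_force: [1.0, -1.3, -1.0]
gripper_width: 0.136
```

```bash

python3 - <<'E'
from h import *
go(*j2w(48,63,165),76.5)
E
```

```text
t 22.35 TCP [ 0.5444 -0.0494  0.1751] yaw 20.0 w 11.6 mm F [ 1.  -1.3 -1. ]
 total [-2.096 -2.734 -0.254] turn total 14.126 tilt [0.02 0.09 0.  ] rows>= 15 per row [-0.14  -0.182 -0.017] 0.942 j6 -0.58
```

Call:
{"api": "carry_out", "payload": {
  "rows": [
    [[0,0,0.9,-0.1,-0.1,0,0],[0,0,0.95,-0.15,-0.2,0,0],[0,0,0.95,-0.15,-0.2,0,0],[0,0,0.95,-0.15,-0.2,0,0],[0,0,0.95,-0.15,-0.2,0,0]]
  ]
}}

```text
time: 22.85
tool_pos: [0.514, -0.0852, 0.1702]
tool_rot: [0.667, -0.666, -0.235, 0.236]
contact_force: [0.1, 0.3, -2.5]
gripper_width: 0.136
```

Call:
{"api": "carry_out", "payload": {
  "rows": [
    [[0,0,0.95,-0.15,-0.2,0,0],[0,0,0.95,-0.15,-0.2,0,0],[0,0,0.95,-0.15,-0.2,0,0],[0,0,0.95,-0.15,-0.2,0,0],[0,0,0.95,-0.15,-0.2,0,0]]
  ]
}}

```text
time: 23.35
tool_pos: [0.484, -0.1252, 0.1702]
tool_rot: [0.619, -0.618, -0.342, 0.343]
contact_force: [0.2, 0.5, -1.5]
gripper_width: 0.137
```

Call:
{"api": "carry_out", "payload": {
  "rows": [
    [[0,0,0.95,-0.15,-0.2,0,0],[0,0,0.95,-0.15,-0.2,0,0],[0,0,0.95,-0.15,-0.2,0,0],[0,0,0.95,-0.15,-0.1,0,0],[0,0,0.9,-0.05,-0.1,-0.3,0]]
  ]
}}

```text
time: 23.85
tool_pos: [0.4589, -0.1576, 0.1598]
tool_rot: [-0.554, 0.555, 0.439, -0.439]
contact_force: [0.2, -0.5, -2.1]
gripper_width: 0.137
```

Call:
{"api": "carry_out", "payload": {
  "rows": [
    [[0,0,0,0,0,-0.5,0],[0,0,0,0,0,-0.3,0],[0,0,0,0,0,0,0]]
  ]
}}

```text
time: 24.15
tool_pos: [0.4571, -0.1562, 0.1243]
tool_rot: [0.557, -0.553, -0.437, 0.439]
contact_force: [-0.3, 0.0, -3.0]
gripper_width: 0.135
```

```bash

python3 - <<'E'
from h import *
go(*j2w(48,63,103),76.5); print(w2j(gp(.07)))
i=crop("side",210,170,360,290,5,"s19.png")
E
```

```text
t 24.15 TCP [ 0.4571 -0.1562  0.1243] yaw 76.6 w 11.5 mm F [-0.3  0.  -3. ]
 total [ 0.087 -0.066 -0.532] turn total -0.022 tilt [-0.04 -0.07 -0.  ] rows>= 1 per row [ 0.087 -0.066 -0.532] -0.022 j6 -1.82
[43.61044747 64.84077941]
```

View pics/s19.png

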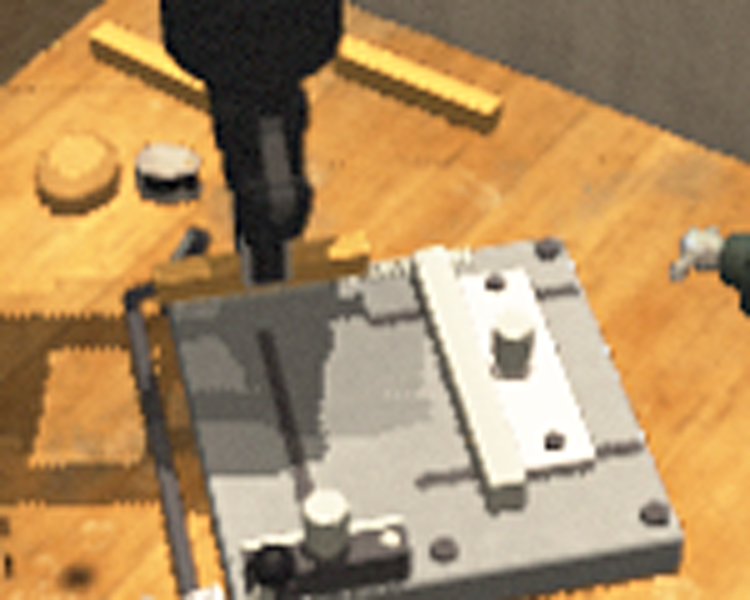

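Call:
{"api": "carry_out", "payload": {
  "rows": [
    [[0,0,0,0.05,-0.06,-0.3,0],[0,0,0,0,0,-0.2,0],[0,0,0,0,0,-0.05,0],[0,0,0,0,0,0,0]]
  ]
}}

```text
time: 24.6
tool_pos: [0.4606, -0.1594, 0.1044]
tool_rot: [0.555, -0.555, -0.438, 0.438]
contact_force: [-0.2, 0.4, -2.3]
gripper_width: 0.138
```

```bash

python3 - <<'E'
from h import *
go(*j2w(48,63,103),76.5); print(w2j(gp(.07)))
E
```

```text
t 24.60 TCP [ 0.4606 -0.1594  0.1044] yaw 76.6 w 11.8 mm F [-0.2  0.4 -2.3]
 total [-0.     0.014 -0.036] turn total -0.023 tilt [-0.01 -0.02 -0.  ] rows>= 1 per row [-0.     0.014 -0.036] -0.023 j6 -1.82
[48.05333067 62.46319468]
```

Call:
{"api": "carry_out", "payload": {
  "rows": [
    [[0,0,0,0,0,-0.04,0],[0,0,0,0,0,0,24],[0,0,0,0,0,0,24],[0,0,0,0,0,0.6,24],[0,0,-0.5,0,0,1,35]]
  ]
}}

```text
time: 25.1
tool_pos: [0.4591, -0.1587, 0.1655]
tool_rot: [0.565, -0.561, -0.427, 0.429]
contact_force: [0.9, -0.8, -0.2]
gripper_width: 0.41
```

```bash

python3 - <<'E'
from h import *
go(.491,.0512,.13,27.3)
E
```

```text
t 25.10 TCP [ 0.4591 -0.1587  0.1655] yaw 74.5 w 35.0 mm F [ 0.9 -0.8 -0.2]
 total [ 0.796  5.247 -0.888] turn total -11.81 tilt [-0.04 -0.08 -0.  ] rows>= 12 per row [ 0.066  0.437 -0.074] -0.984 j6 -1.79
```

Call:
{"api": "carry_out", "payload": {
  "rows": [
    [[0,0,-1,0.06,0.4,0,45],[0,0,-1,0.06,0.44,0,45],[0,0,-1,0.06,0.44,0,45],[0,0,-1,0.06,0.44,0,45],[0,0,-1,0.06,0.44,0,45]]
  ]
}}

```text
time: 25.6
tool_pos: [0.4732, -0.0726, 0.1681]
tool_rot: [-0.628, 0.629, 0.324, -0.323]
contact_force: [0.2, -0.2, -0.4]
gripper_width: 0.522
```

Call:
{"api": "carry_out", "payload": {
  "rows": [
    [[0,0,-1,0.06,0.44,0,45],[0,0,-1,0.06,0.44,0,45],[0,0,-1,0.06,0.44,0,45],[0,0,-1,0.06,0.44,0,45],[0,0,-1,0.07,0.44,-0.3,45]]
  ]
}}

```text
time: 26.1
tool_pos: [0.4869, 0.0154, 0.1577]
tool_rot: [-0.675, 0.676, 0.211, -0.208]
contact_force: [0.8, 0.5, 0.2]
gripper_width: 0.525
```

Call:
{"api": "carry_out", "payload": {
  "rows": [
    [[0,0,-1,0.07,0.44,-0.3,45],[0,0,-0.7,0,0.44,-0.3,45],[0,0,0,0,0,-0.3,45],[0,0,0,0,0,0,45],[0,0,0,0,0,0,45]]
  ]
}}

```text
time: 26.6
tool_pos: [0.4882, 0.0495, 0.1196]
tool_rot: [-0.686, 0.686, 0.17, -0.17]
contact_force: [0.2, 0.7, -0.0]
gripper_width: 0.527
```

```bash

python3 - <<'E'
from h import *
go(.491,.0505,.079,27.3)
crop("side",200,120,340,240,5,"s20.png")
E
```

```text
t 26.60 TCP [0.4882 0.0495 0.1196] yaw 27.8 w 45.0 mm F [ 0.2  0.7 -0. ]
 total [ 0.071  0.024 -1.014] turn total -0.125 tilt [ 0. -0.  0.] rows>= 2 per row [ 0.036  0.012 -0.507] -0.062 j6 -0.54
```

View pics/s20.png

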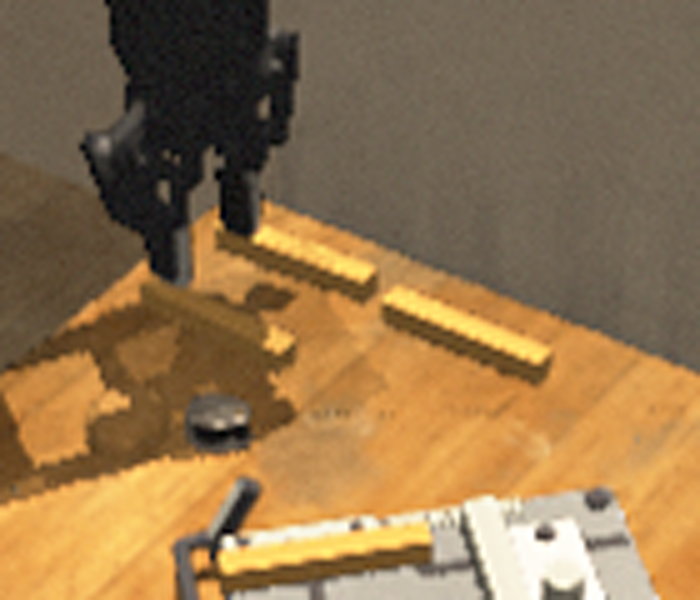

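Call:
{"api": "carry_out", "payload": {
  "rows": [
    [[0,0,-0.1,0.07,0.02,-0.5,40],[0,0,0,0,0,-0.4,40],[0,0,0,0,0,-0.11,40],[0,0,0,0,0,0,40]]
  ]
}}

```text
time: 27.05
tool_pos: [0.4908, 0.0504, 0.079]
tool_rot: [0.687, -0.687, -0.167, 0.167]
contact_force: [0.2, -0.0, -0.1]
gripper_width: 0.471
```

Call:
{"api": "carry_out", "payload": {
  "rows": [
    [[0,0,0,0,0,0,0],[0,0,0,0,0,0,0],[0,0,0,0,0,0,0],[0,0,0,0,0,0,0]]
  ]
}}

```text
time: 27.45
tool_pos: [0.4918, 0.0507, 0.0804]
tool_rot: [-0.687, 0.687, 0.168, -0.167]
contact_force: [-1.2, -0.5, 6.0]
gripper_width: 0.134
```

Call:
{"api": "carry_out", "payload": {
  "rows": [
    [[0,0,0,0,0,0.4,0],[0,0,0,0,0,0.8,0],[0,0,0,0,0,0.8,0],[0,0,0,0,0,0.3,0]]
  ]
}}

```text
time: 27.85
tool_pos: [0.4924, 0.0509, 0.1742]
tool_rot: [-0.686, 0.688, 0.169, -0.166]
contact_force: [0.3, 1.0, -1.7]
gripper_width: 0.136
```

```bash

python3 - <<'E'
from h import *
go(*j2w(48,29,165),76.5)
E
```

```text
t 27.85 TCP [0.4924 0.0509 0.1742] yaw 27.4 w 11.6 mm F [ 0.3  1.  -1.7]
 total [-0.993 -6.068 -0.231] turn total 12.274 tilt [0.   0.08 0.  ] rows>= 13 per row [-0.076 -0.467 -0.018] 0.944 j6 -0.53
```

Call:
{"api": "carry_out", "payload": {
  "rows": [
    [[0,0,0.9,-0.07,-0.4,0,0],[0,0,0.95,-0.08,-0.47,0,0],[0,0,0.95,-0.08,-0.47,0,0],[0,0,0.95,-0.08,-0.47,0,0],[0,0,0.95,-0.08,-0.47,0,0]]
  ]
}}

```text
time: 28.35
tool_pos: [0.4744, -0.0408, 0.1697]
tool_rot: [0.65, -0.65, -0.278, 0.279]
contact_force: [-0.4, -0.2, -0.8]
gripper_width: 0.138
```

Call:
{"api": "carry_out", "payload": {
  "rows": [
    [[0,0,0.95,-0.08,-0.47,0,0],[0,0,0.95,-0.08,-0.47,0,0],[0,0,0.95,-0.08,-0.47,0,0],[0,0,0.95,-0.08,-0.47,0,0],[0,0,0.95,-0.08,-0.47,0,0]]
  ]
}}

```text
time: 28.85
tool_pos: [0.4585, -0.1348, 0.1697]
tool_rot: [0.596, -0.595, -0.381, 0.382]
contact_force: [0.7, -0.8, -1.5]
gripper_width: 0.134
```

Call:
{"api": "carry_out", "payload": {
  "rows": [
    [[0,0,0.95,-0.08,-0.47,0,0],[0,0,0.95,-0.08,-0.47,0,0],[0,0,0.9,-0.05,-0.47,-0.2,0],[0,0,0,0,0,-0.4,0],[0,0,0,0,0,-0.4,0]]
  ]
}}

```text
time: 29.35
tool_pos: [0.4504, -0.1912, 0.1297]
tool_rot: [0.556, -0.556, -0.437, 0.437]
contact_force: [0.3, 0.1, -1.1]
gripper_width: 0.136
```

Call:
{"api": "carry_out", "payload": {
  "rows": [
    [[0,0,0,0,0,-0.15,0],[0,0,0,0,0,0,0],[0,0,0,0,0,0,0]]
  ]
}}

```text
time: 29.65
tool_pos: [0.451, -0.1906, 0.1251]
tool_rot: [-0.556, 0.556, 0.437, -0.437]
contact_force: [-0.1, -0.9, -1.4]
gripper_width: 0.133
```

```bash

python3 - <<'E'
from h import *
go(*j2w(48,29,102.8),76.5); print(w2j(gp(.07)))
i=crop("side",210,170,360,290,5,"s21.png")
E
```

```text
t 29.65 TCP [ 0.451  -0.1906  0.1251] yaw 76.4 w 11.4 mm F [-0.1 -0.9 -1.4]
 total [ 0.041 -0.031 -0.558] turn total 0.023 tilt [0. 0. 0.] rows>= 1 per row [ 0.041 -0.031 -0.558] 0.023 j6 -1.89
[46.11313932 29.81067979]
```

View pics/s21.png

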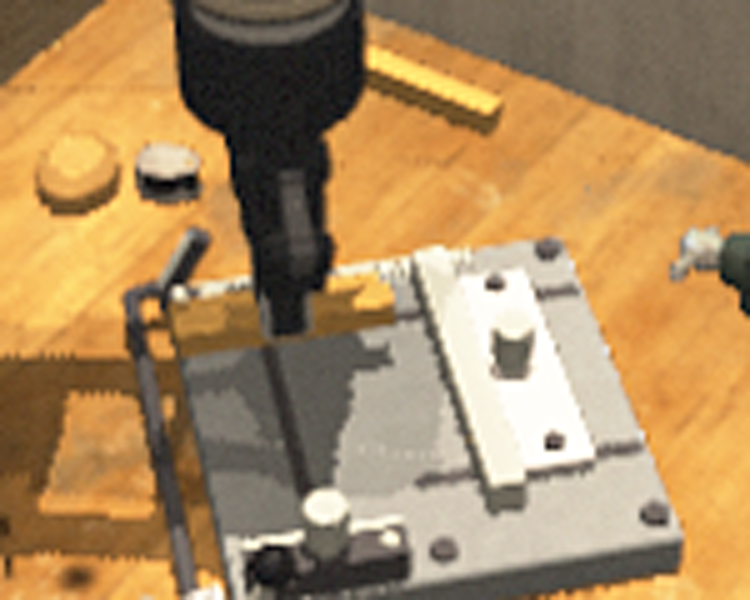

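Call:
{"api": "carry_out", "payload": {
  "rows": [
    [[0,0,0,0.04,-0.03,-0.3,0],[0,0,0,0,0,-0.2,0],[0,0,0,0,0,-0.05,0],[0,0,0,0,0,0,0]]
  ]
}}

```text
time: 30.1
tool_pos: [0.4523, -0.1919, 0.1026]
tool_rot: [0.556, -0.555, -0.437, 0.437]
contact_force: [-0.3, 0.1, -2.4]
gripper_width: 0.133
```

```bash

python3 - <<'E'
from h import *
go(*j2w(48,29,102.8),76.5); print(w2j(gp(.07)))
E
```

```text
t 30.10 TCP [ 0.4523 -0.1919  0.1026] yaw 76.4 w 11.3 mm F [-0.3  0.1 -2.4]
 total [ 0.007 -0.     0.005] turn total 0.027 tilt [-0.01 -0.01 -0.  ] rows>= 1 per row [ 0.007 -0.     0.005] 0.027 j6 -1.89
[47.67486867 28.96741924]
```

Call:
{"api": "carry_out", "payload": {
  "rows": [
    [[0,0,0,0,0,0,23],[0,0,0,0,0,0,23],[0,0,0,0,0,0.6,23],[0,0,-0.5,0,0,1,30],[0,0,-1,0.2,0.5,0,45]]
  ]
}}

```text
time: 30.6
tool_pos: [0.4633, -0.1747, 0.1734]
tool_rot: [-0.575, 0.583, 0.408, -0.405]
contact_force: [1.0, 0.5, 0.3]
gripper_width: 0.509
```

```bash

python3 - <<'E'
from h import *
go(.6015,-.0165,.13,30.4)
E
```

```text
t 30.60 TCP [ 0.4633 -0.1747  0.1734] yaw 70.1 w 43.4 mm F [1.  0.5 0.3]
 total [ 3.454  3.954 -1.084] turn total -9.928 tilt [0.09 0.14 0.  ] rows>= 10 per row [ 0.345  0.395 -0.108] -0.993 j6 -1.73
```

Call:
{"api": "carry_out", "payload": {
  "rows": [
    [[0,0,-1,0.34,0.39,0,45],[0,0,-1,0.34,0.39,0,45],[0,0,-1,0.34,0.39,0,45],[0,0,-1,0.34,0.39,0,45],[0,0,-1,0.34,0.39,0,45]]
  ]
}}

```text
time: 31.1
tool_pos: [0.5292, -0.0933, 0.1674]
tool_rot: [-0.64, 0.64, 0.3, -0.3]
contact_force: [-0.2, -0.2, -0.6]
gripper_width: 0.526
```

Call:
{"api": "carry_out", "payload": {
  "rows": [
    [[0,0,-1,0.34,0.39,0,45],[0,0,-1,0.34,0.39,0,45],[0,0,-1,0.34,0.39,-0.3,45],[0,0,-1,0.34,0.39,-0.3,45],[0,0,-0.8,0.34,0.39,-0.3,45]]
  ]
}}

```text
time: 31.6
tool_pos: [0.5973, -0.0153, 0.131]
tool_rot: [-0.681, 0.681, 0.19, -0.189]
contact_force: [-0.6, 0.3, 0.2]
gripper_width: 0.526
```

Call:
{"api": "carry_out", "payload": {
  "rows": [
    [[0,0,0,0,0,-0.3,45],[0,0,0,0,0,0,45],[0,0,0,0,0,0,45]]
  ]
}}

```text
time: 31.9
tool_pos: [0.5959, -0.0164, 0.1187]
tool_rot: [0.681, -0.681, -0.19, 0.191]
contact_force: [-0.1, -0.4, 0.0]
gripper_width: 0.526
```

```bash

python3 - <<'E'
from h import *
go(.6015,-.0165,.079,30.4)
crop("side",200,120,340,240,5,"s22.png")
E
```

```text
t 31.90 TCP [ 0.5959 -0.0164  0.1187] yaw 31.2 w 44.9 mm F [-0.1 -0.4  0. ]
 total [ 0.14  -0.001 -0.993] turn total -0.201 tilt [ 0.   -0.01  0.  ] rows>= 1 per row [ 0.14  -0.001 -0.993] -0.201 j6 -0.70
```

View pics/s22.png

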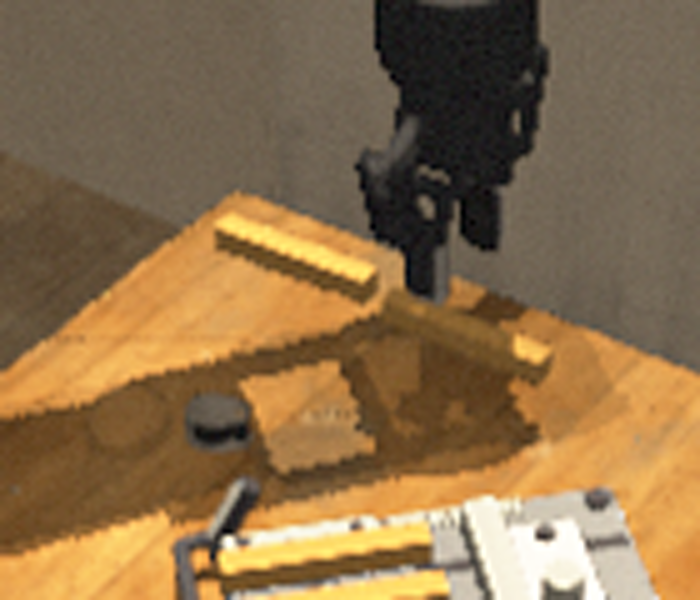

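Call:
{"api": "carry_out", "payload": {
  "rows": [
    [[0,0,-0.2,0.14,0,-0.5,40],[0,0,0,0,0,-0.4,40],[0,0,0,0,0,-0.09,40],[0,0,0,0,0,0,40]]
  ]
}}

```text
time: 32.35
tool_pos: [0.6011, -0.0161, 0.0784]
tool_rot: [0.683, -0.682, -0.185, 0.186]
contact_force: [0.2, 0.0, 0.6]
gripper_width: 0.465
```

Call:
{"api": "carry_out", "payload": {
  "rows": [
    [[0,0,0,0,0,0,0],[0,0,0,0,0,0,0],[0,0,0,0,0,0,0],[0,0,0,0,0,0,0]]
  ]
}}

```text
time: 32.75
tool_pos: [0.6028, -0.016, 0.0806]
tool_rot: [-0.682, 0.683, 0.186, -0.185]
contact_force: [-2.0, 0.6, 4.5]
gripper_width: 0.137
```

Call:
{"api": "carry_out", "payload": {
  "rows": [
    [[0,0,0,0,0,0.4,0],[0,0,0,0,0,0.8,0],[0,0,0,0,0,0.8,0],[0,0,0,0,0,0.3,0]]
  ]
}}

```text
time: 33.15
tool_pos: [0.6038, -0.0161, 0.1761]
tool_rot: [-0.681, 0.683, 0.188, -0.183]
contact_force: [1.3, -0.5, -0.4]
gripper_width: 0.132
```

```bash

python3 - <<'E'
from h import *
go(*j2w(48,-5,165),76.5)
E
```

```text
t 33.15 TCP [ 0.6038 -0.0161  0.1761] yaw 30.4 w 11.3 mm F [ 1.3 -0.5 -0.4]
 total [-3.979 -5.22  -0.277] turn total 11.525 tilt [0.01 0.09 0.  ] rows>= 12 per row [-0.332 -0.435 -0.023] 0.96 j6 -0.68
```

Call:
{"api": "carry_out", "payload": {
  "rows": [
    [[0,0,0.9,-0.3,-0.4,0,0],[0,0,0.96,-0.33,-0.44,0,0],[0,0,0.96,-0.33,-0.44,0,0],[0,0,0.96,-0.33,-0.44,0,0],[0,0,0.96,-0.33,-0.44,0,0]]
  ]
}}

```text
time: 33.65
tool_pos: [0.5362, -0.1028, 0.1708]
tool_rot: [0.642, -0.642, -0.296, 0.296]
contact_force: [-0.1, 0.3, -1.4]
gripper_width: 0.136
```

Call:
{"api": "carry_out", "payload": {
  "rows": [
    [[0,0,0.96,-0.33,-0.44,0,0],[0,0,0.96,-0.33,-0.44,0,0],[0,0,0.96,-0.33,-0.44,0,0],[0,0,0.96,-0.33,-0.44,0,0],[0,0,0.96,-0.33,-0.44,0,0]]
  ]
}}

```text
time: 34.15
tool_pos: [0.4703, -0.1907, 0.1709]
tool_rot: [0.584, -0.583, -0.399, 0.399]
contact_force: [-0.3, 0.0, -1.6]
gripper_width: 0.134
```

Call:
{"api": "carry_out", "payload": {
  "rows": [
    [[0,0,0.96,-0.34,-0.43,0,0],[0,0,0.96,-0.34,-0.43,-0.2,0],[0,0,0,0,0,-0.4,0],[0,0,0,0,0,-0.4,0],[0,0,0,0,0,-0.15,0]]
  ]
}}

```text
time: 34.65
tool_pos: [0.4427, -0.224, 0.1232]
tool_rot: [0.558, -0.555, -0.436, 0.437]
contact_force: [-0.1, 0.2, -0.7]
gripper_width: 0.134
```

Call:
{"api": "carry_out", "payload": {
  "rows": [
    [[0,0,0,0,0,0,0],[0,0,0,0,0,0,0]]
  ]
}}

```text
time: 34.85
tool_pos: [0.4443, -0.2247, 0.1258]
tool_rot: [-0.556, 0.556, 0.437, -0.437]
contact_force: [-0.8, -1.2, -1.1]
gripper_width: 0.137
```

```bash

python3 - <<'E'
from h import *
go(*j2w(48,-5,102.6),76.5); print(w2j(gp(.07)))
i=crop("side",210,170,360,290,5,"s23.png")
E
```

```text
t 34.85 TCP [ 0.4443 -0.2247  0.1258] yaw 76.2 w 11.7 mm F [-0.8 -1.2 -1.1]
 total [ 0.009 -0.005 -0.58 ] turn total 0.063 tilt [0. 0. 0.] rows>= 1 per row [ 0.009 -0.005 -0.58 ] 0.063 j6 -1.95
[47.60907765 -4.89940697]
```

View pics/s23.png

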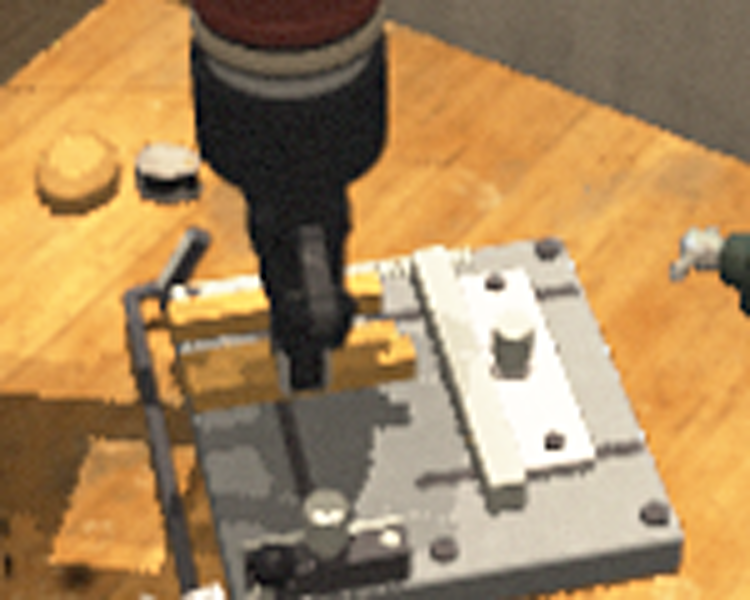

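Call:
{"api": "carry_out", "payload": {
  "rows": [
    [[0,0,0,0,0,-0.3,0],[0,0,0,0,0,-0.2,0],[0,0,0,0,0,-0.07,0],[0,0,0,0,0,0,0]]
  ]
}}

```text
time: 35.3
tool_pos: [0.444, -0.2246, 0.1026]
tool_rot: [0.557, -0.556, -0.436, 0.437]
contact_force: [-1.7, 1.3, 2.9]
gripper_width: 0.138
```

Call:
{"api": "carry_out", "payload": {
  "rows": [
    [[0,0,0,0,0,0,23],[0,0,0,0,0,0,23],[0,0,0,0,0,0.6,23],[0,0,-0.5,0,0,1,30],[0,0,-1,0.2,0.5,0,45]]
  ]
}}

```text
time: 35.8
tool_pos: [0.4547, -0.2076, 0.1726]
tool_rot: [-0.576, 0.583, 0.407, -0.404]
contact_force: [1.3, 0.3, 0.7]
gripper_width: 0.504
```

```bash

python3 - <<'E'
from h import *
go(.5494,.084,.13,32.7)
E
```

```text
t 35.80 TCP [ 0.4547 -0.2076  0.1726] yaw 70.0 w 43.0 mm F [1.3 0.3 0.7]
 total [ 2.369  7.29  -1.065] turn total -9.313 tilt [0.1  0.13 0.  ] rows>= 10 per row [ 0.237  0.729 -0.106] -0.931 j6 -1.80
```

Call:
{"api": "carry_out", "payload": {
  "rows": [
    [[0,0,-0.9,0.24,0.73,0,45],[0,0,-0.9,0.24,0.73,0,45],[0,0,-0.9,0.24,0.73,0,45],[0,0,-0.9,0.24,0.73,0,45],[0,0,-0.9,0.24,0.73,0,45]]
  ]
}}

```text
time: 36.3
tool_pos: [0.5003, -0.0576, 0.1666]
tool_rot: [-0.635, 0.635, 0.311, -0.31]
contact_force: [0.7, 0.0, -0.1]
gripper_width: 0.527
```

Call:
{"api": "carry_out", "payload": {
  "rows": [
    [[0,0,-0.9,0.24,0.73,0,45],[0,0,-0.9,0.24,0.73,0,45],[0,0,-1,0.24,0.73,-0.3,45],[0,0,-1,0.24,0.73,-0.3,45],[0,0,-0.9,0.24,0.72,-0.3,45]]
  ]
}}

```text
time: 36.8
tool_pos: [0.5484, 0.0882, 0.1302]
tool_rot: [-0.677, 0.678, 0.203, -0.202]
contact_force: [0.8, -0.3, 0.3]
gripper_width: 0.526
```

Call:
{"api": "carry_out", "payload": {
  "rows": [
    [[0,0,0,0,0,-0.3,45],[0,0,0,0,0,0,45],[0,0,0,0,0,0,45]]
  ]
}}

```text
time: 37.1
tool_pos: [0.5477, 0.0862, 0.1182]
tool_rot: [-0.677, 0.677, 0.203, -0.204]
contact_force: [0.8, -0.9, 0.5]
gripper_width: 0.531
```

```bash

python3 - <<'E'
from h import *
go(.5494,.084,.079,32.7)
crop("side",200,120,340,240,5,"s24.png")
E
```

```text
t 37.10 TCP [0.5477 0.0862 0.1182] yaw 33.4 w 45.4 mm F [ 0.8 -0.9  0.5]
 total [ 0.043 -0.055 -0.981] turn total -0.182 tilt [ 0.01 -0.01  0.  ] rows>= 1 per row [ 0.043 -0.055 -0.981] -0.182 j6 -0.56
```

View pics/s24.png

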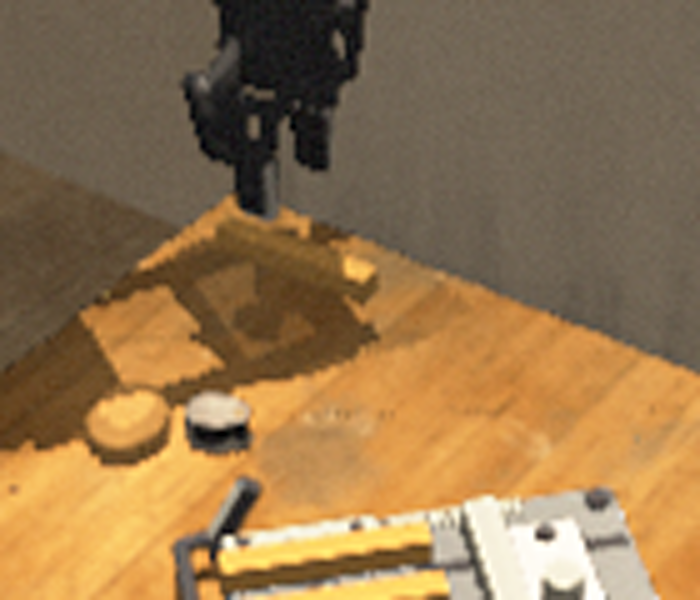

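Call:
{"api": "carry_out", "payload": {
  "rows": [
    [[0,0,-0.2,0.04,-0.06,-0.5,40],[0,0,0,0,0,-0.4,40],[0,0,0,0,0,-0.08,40],[0,0,0,0,0,0,40]]
  ]
}}

```text
time: 37.55
tool_pos: [0.549, 0.084, 0.0786]
tool_rot: [0.679, -0.678, -0.198, 0.199]
contact_force: [-0.8, 0.2, 0.1]
gripper_width: 0.469
```

Call:
{"api": "carry_out", "payload": {
  "rows": [
    [[0,0,0,0,0,0,0],[0,0,0,0,0,0,0],[0,0,0,0,0,0,0],[0,0,0,0,0,0,0]]
  ]
}}

```text
time: 37.95
tool_pos: [0.5504, 0.0845, 0.0806]
tool_rot: [-0.678, 0.679, 0.199, -0.198]
contact_force: [-1.1, -0.4, 4.5]
gripper_width: 0.138
```

Call:
{"api": "carry_out", "payload": {
  "rows": [
    [[0,0,0,0,0,0.4,0],[0,0,0,0,0,0.8,0],[0,0,0,0,0,0.8,0],[0,0,0,0,0,0.3,0]]
  ]
}}

```text
time: 38.35
tool_pos: [0.5514, 0.0846, 0.1758]
tool_rot: [-0.678, 0.679, 0.201, -0.196]
contact_force: [1.4, -0.5, -1.2]
gripper_width: 0.139
```

```bash

python3 - <<'E'
from h import *
go(*j2w(48,-39,165),76.5)
E
```

```text
t 38.35 TCP [0.5514 0.0846 0.1758] yaw 32.6 w 11.9 mm F [ 1.4 -0.5 -1.2]
 total [-2.867 -8.565 -0.271] turn total 10.964 tilt [-0.    0.09  0.  ] rows>= 11 per row [-0.261 -0.779 -0.025] 0.997 j6 -0.55
```

Call:
{"api": "carry_out", "payload": {
  "rows": [
    [[0,0,0.8,-0.2,-0.5,0,0],[0,0,0.92,-0.24,-0.73,0,0],[0,0,0.92,-0.24,-0.73,0,0],[0,0,0.92,-0.24,-0.73,0,0],[0,0,0.92,-0.24,-0.73,0,0]]
  ]
}}

```text
time: 38.85
tool_pos: [0.5022, -0.0532, 0.1708]
tool_rot: [0.639, -0.639, -0.303, 0.303]
contact_force: [1.5, 0.3, -1.2]
gripper_width: 0.133
```

Call:
{"api": "carry_out", "payload": {
  "rows": [
    [[0,0,0.92,-0.24,-0.73,0,0],[0,0,0.92,-0.24,-0.73,0,0],[0,0,0.92,-0.24,-0.73,0,0],[0,0,0.92,-0.24,-0.73,0,0],[0,0,0.92,-0.24,-0.73,0,0]]
  ]
}}

```text
time: 39.35
tool_pos: [0.4543, -0.1991, 0.1709]
tool_rot: [0.583, -0.582, -0.401, 0.401]
contact_force: [0.7, -0.5, -0.8]
gripper_width: 0.135
```

Call:
{"api": "carry_out", "payload": {
  "rows": [
    [[0,0,0.92,-0.24,-0.73,0,0],[0,0,0.92,-0.25,-0.74,-0.2,0],[0,0,0,0,0,-0.4,0],[0,0,0,0,0,-0.4,0],[0,0,0,0,0,-0.15,0]]
  ]
}}

```text
time: 39.85
tool_pos: [0.4342, -0.2564, 0.1231]
tool_rot: [0.558, -0.555, -0.436, 0.437]
contact_force: [-1.5, -0.3, -1.6]
gripper_width: 0.137
```

Call:
{"api": "carry_out", "payload": {
  "rows": [
    [[0,0,0,0,0,0,0],[0,0,0,0,0,0,0]]
  ]
}}

```text
time: 40.05
tool_pos: [0.4359, -0.257, 0.1258]
tool_rot: [-0.556, 0.556, 0.437, -0.437]
contact_force: [0.7, -0.2, -1.5]
gripper_width: 0.142
```

```bash

python3 - <<'E'
from h import *
go(*j2w(48,-39,102.6),76.5); print(w2j(gp(.07)))
i=crop("side",210,170,360,290,5,"s25.png")
E
```

```text
t 40.05 TCP [ 0.4359 -0.257   0.1258] yaw 76.3 w 12.1 mm F [ 0.7 -0.2 -1.5]
 total [ 0.021 -0.024 -0.579] turn total 0.04 tilt [0. 0. 0.] rows>= 1 per row [ 0.021 -0.024 -0.579] 0.04 j6 -2.01
[ 47.00144225 -38.27458183]
```

View pics/s25.png

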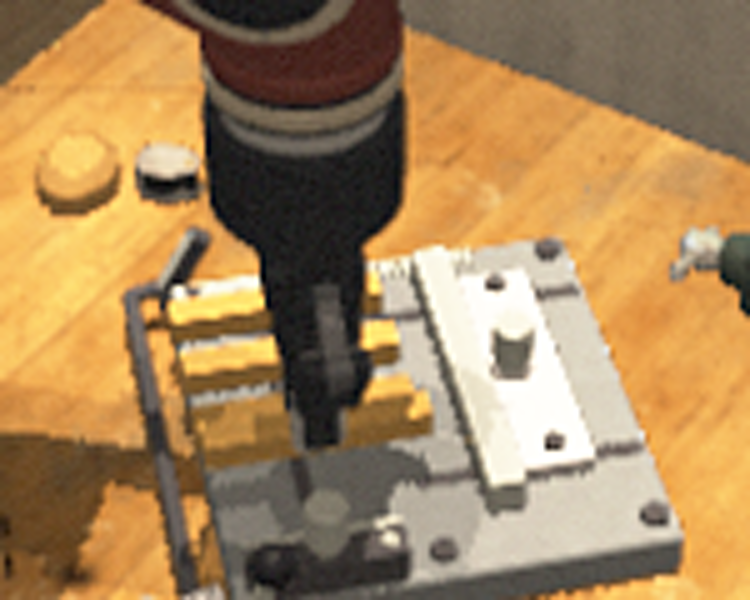

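Call:
{"api": "carry_out", "payload": {
  "rows": [
    [[0,0,0,0.02,-0.02,-0.3,0],[0,0,0,0,0,-0.2,0],[0,0,0,0,0,-0.07,0],[0,0,0,0,0,0,0]]
  ]
}}

```text
time: 40.5
tool_pos: [0.4365, -0.2578, 0.1026]
tool_rot: [0.556, -0.556, -0.437, 0.437]
contact_force: [-0.4, 1.7, 1.7]
gripper_width: 0.135
```

Call:
{"api": "carry_out", "payload": {
  "rows": [
    [[0,0,0,0,0,0,23],[0,0,0,0,0,0,23],[0,0,0,0,0,0.6,23],[0,0,0,0,0,1,30],[0,0,0,1,-0.2,0.5,50]]
  ]
}}

```text
time: 41.0
tool_pos: [0.4749, -0.2657, 0.1892]
tool_rot: [-0.556, 0.557, 0.436, -0.436]
contact_force: [1.1, -0.8, 1.1]
gripper_width: 0.508
```

```bash

python3 - <<'E'
from h import *
go(*j2w(142,0,165),-13.5)
t=grab_frame("top"); cv2.imwrite("pics/top26.png",t)
crop("side",200,150,360,290,5,"s26.png")
crop("top",225,145,365,285,5,"t26.png",t)
E
```

```text
t 41.00 TCP [ 0.4749 -0.2657  0.1892] yaw 76.2 w 43.4 mm F [ 1.1 -0.8  1.1]
 total [ 1.557  0.59  -0.606] turn total -22.428 tilt [0.02 0.02 0.  ] rows>= 23 per row [ 0.068  0.026 -0.026] -0.975 j6 -1.98
```

View pics/s26.png

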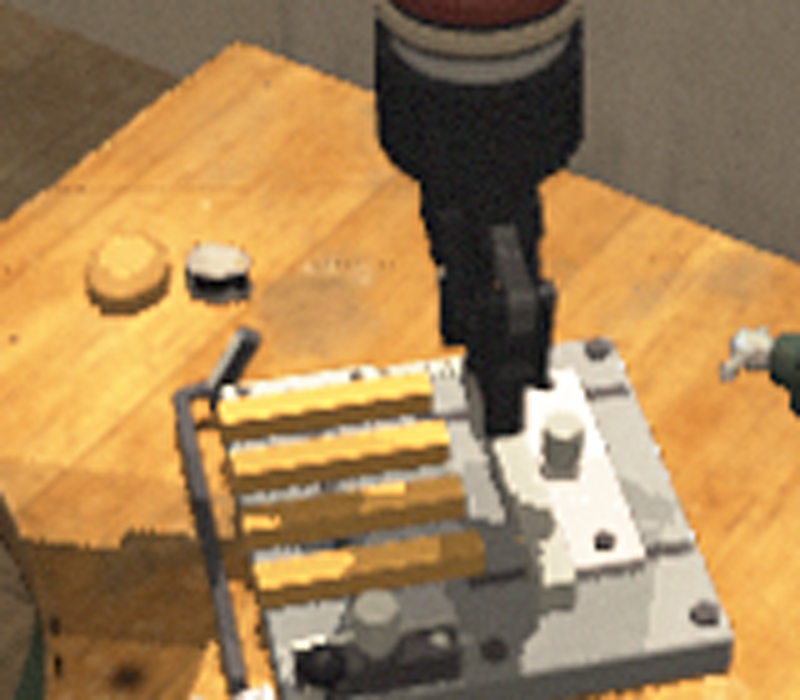

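View pics/t26.png

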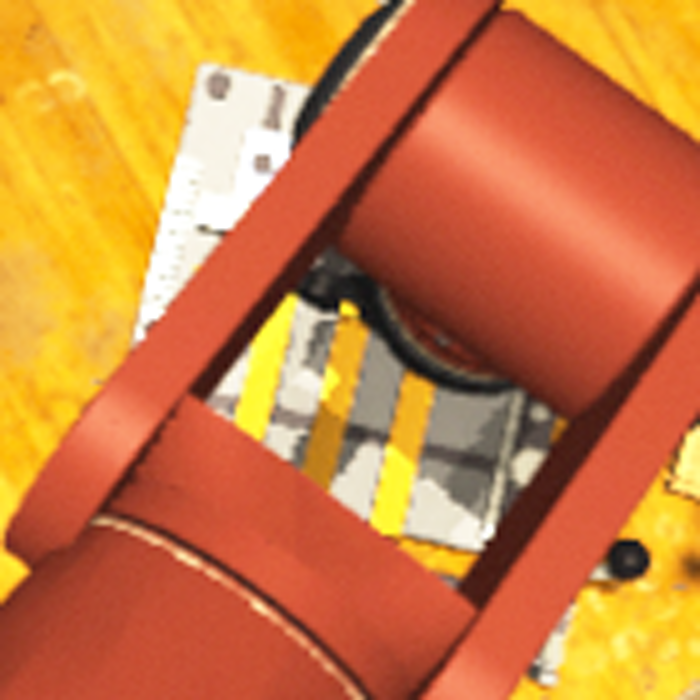

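Call:
{"api": "carry_out", "payload": {
  "rows": [
    [[0,0,-1,0.3,0.1,0,50],[0,0,-1,0.3,0.1,0,50],[0,0,-1,0.3,0.1,0,50],[0,0,-1,0.3,0.1,0,50],[0,0,-1,0.2,0.1,0,50]]
  ]
}}

```text
time: 41.6
tool_pos: [0.5326, -0.2456, 0.1856]
tool_rot: [0.624, -0.623, -0.333, 0.333]
contact_force: [-0.3, -0.6, -0.8]
gripper_width: 0.585
```

Call:
{"api": "carry_out", "payload": {
  "rows": [
    [[0,0,-1,0.15,0.1,0,50],[0,0,-1,0,0,0,50],[0,0,-1,0,0,0,50],[0,0,-1,0,0,0,50],[0,0,-1,0,0,0,50]]
  ]
}}

```text
time: 42.1
tool_pos: [0.5379, -0.2417, 0.1855]
tool_rot: [0.673, -0.672, -0.219, 0.22]
contact_force: [-0.3, 0.1, -0.0]
gripper_width: 0.585
```

Call:
{"api": "carry_out", "payload": {
  "rows": [
    [[0,0,-1,0,0,0,50],[0,0,-1,0,0,0,50],[0,0,-1,0,0,0,50],[0,0,-1,0,0,0,50],[0,0,-1,0,0,0,50]]
  ]
}}

```text
time: 42.6
tool_pos: [0.5379, -0.2417, 0.1855]
tool_rot: [0.7, -0.7, -0.099, 0.1]
contact_force: [-0.1, -0.1, 0.0]
gripper_width: 0.586
```

Call:
{"api": "carry_out", "payload": {
  "rows": [
    [[0,0,-1,0,0,0,50],[0,0,-1,0,0,0,50],[0,0,-1,0,0,0,50],[0,0,-1,0,0,0,50],[0,0,-1,0,0,0,50]]
  ]
}}

```text
time: 43.1
tool_pos: [0.5379, -0.2417, 0.1856]
tool_rot: [0.707, -0.706, 0.024, -0.023]
contact_force: [0.5, 0.1, 0.2]
gripper_width: 0.585
```

Call:
{"api": "carry_out", "payload": {
  "rows": [
    [[0,0,-1,0,0,0,50],[0,0,-1,0,0,0,50],[0,0,-0.4,0,0,0,50],[0,0,0,0,0,0,50]]
  ]
}}

```text
time: 43.5
tool_pos: [0.5381, -0.2418, 0.1859]
tool_rot: [0.703, -0.702, 0.082, -0.081]
contact_force: [-0.3, 0.4, -0.4]
gripper_width: 0.587
```

```bash

python3 - <<'E'
from h import *
go(*j2w(142.2,0,117),-13.5)
crop("side",220,150,360,290,5,"s27.png")
E
```

```text
t 43.50 TCP [ 0.5381 -0.2418  0.1859] yaw -13.3 w 50.1 mm F [-0.3  0.4 -0.4]
 total [-0.017 -0.008 -1.723] turn total -0.061 tilt [-0.01 -0.01 -0.  ] rows>= 2 per row [-0.009 -0.004 -0.862] -0.03 j6 -0.32
```

View pics/s27.png

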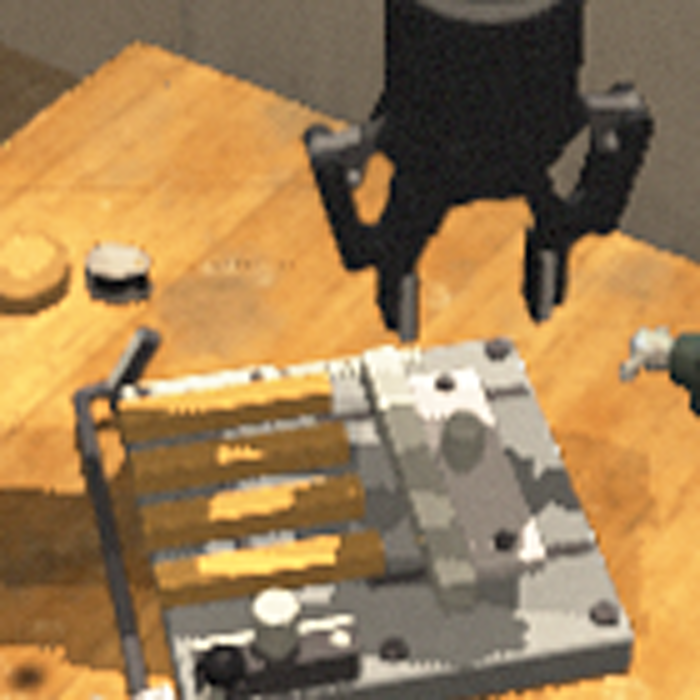

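Descend 1.70, close on the stop grip.

Call:
{"api": "carry_out", "payload": {
  "rows": [
    [[0,0,0,0,0,-0.6,50],[0,0,0,0,0,-0.6,50],[0,0,0,0,0,-0.4,45],[0,0,0,0,0,-0.1,45],[0,0,0,0,0,0,45]]
  ]
}}

```text
time: 44.05
tool_pos: [0.5382, -0.2418, 0.118]
tool_rot: [0.703, -0.702, 0.082, -0.081]
contact_force: [-0.0, -0.1, -0.1]
gripper_width: 0.53
```

Call:
{"api": "carry_out", "payload": {
  "rows": [
    [[0,0,0,0,0,0,0],[0,0,0,0,0,0,0],[0,0,0,0,0,0,0],[0,0,0,0,0,0,0],[0,0,0,0,0,0,0]]
  ]
}}

```text
time: 44.55
tool_pos: [0.5391, -0.2424, 0.1203]
tool_rot: [-0.702, 0.703, -0.081, 0.082]
contact_force: [-2.2, 0.1, 6.6]
gripper_width: 0.173
```

```bash

python3 - <<'E'
from h import *
go(*j2w(118.5,0,117),-13.5); print(w2j(gp(.06)))
crop("side",220,150,360,290,5,"s28.png")
E
```

```text
t 44.55 TCP [ 0.5391 -0.2424  0.1203] yaw -13.3 w 14.7 mm F [-2.2  0.1  6.6]
 total [-0.618  0.145 -0.083] turn total -0.055 tilt [0.02 0.02 0.  ] rows>= 1 per row [-0.618  0.145 -0.083] -0.055 j6 -0.32
[1.44017995e+02 9.48364535e-02]
```

View pics/s28.png

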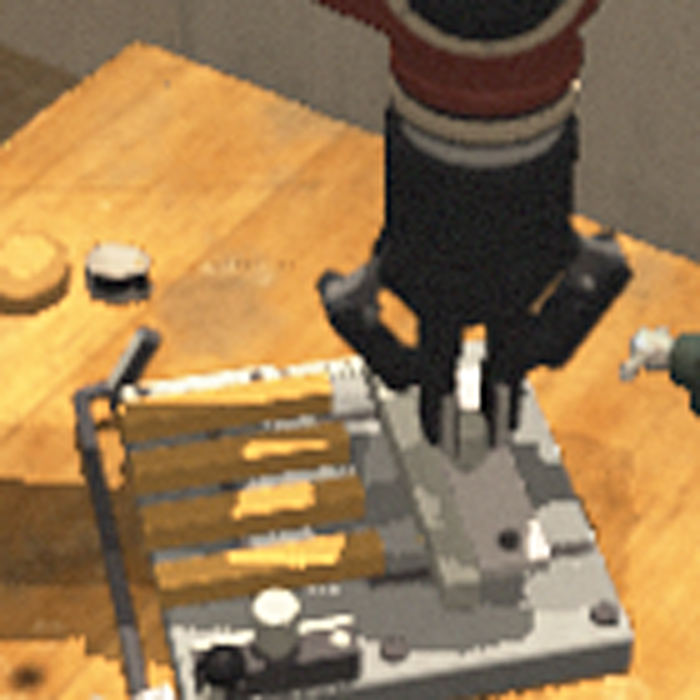

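Call:
{"api": "carry_out", "payload": {
  "rows": [
    [[0,0,0,0.1,-0.024,0,0],[0,0,0,0.1,-0.024,0,0],[0,0,0,0.1,-0.024,0,0],[0,0,0,0.1,-0.024,0,0],[0,0,0,0,0,0,0]]
  ]
}}

```text
time: 45.1
tool_pos: [0.5555, -0.2463, 0.1203]
tool_rot: [-0.702, 0.703, -0.081, 0.083]
contact_force: [-1.4, -0.1, 4.6]
gripper_width: 0.172
```

Call:
{"api": "carry_out", "payload": {
  "rows": [
    [[0,0,0,0.04,-0.01,0,0],[0,0,0,0,0,0,0]]
  ]
}}

```text
time: 45.3
tool_pos: [0.5568, -0.2466, 0.1203]
tool_rot: [-0.702, 0.703, -0.081, 0.082]
contact_force: [-1.9, 1.1, 6.0]
gripper_width: 0.175
```

Call:
{"api": "carry_out", "payload": {
  "rows": [
    [[0,0,0,0.04,-0.01,0,0],[0,0,0,0,0,0,0]]
  ]
}}

```text
time: 45.5
tool_pos: [0.5584, -0.247, 0.1203]
tool_rot: [-0.702, 0.703, -0.081, 0.082]
contact_force: [-1.7, 0.9, 5.4]
gripper_width: 0.174
```

Call:
{"api": "carry_out", "payload": {
  "rows": [
    [[0,0,0,0.04,-0.01,0,0],[0,0,0,0,0,0,0]]
  ]
}}

```text
time: 45.7
tool_pos: [0.5594, -0.2472, 0.1203]
tool_rot: [-0.702, 0.703, -0.082, 0.082]
contact_force: [-4.4, 1.6, 7.6]
gripper_width: 0.171
```

```bash

python3 - <<'E'
from h import *
go(*j2w(118.5,0,117),-13.5); print(w2j(gp(.06)))
E
```

```text
t 45.70 TCP [ 0.5594 -0.2472  0.1203] yaw -13.3 w 14.6 mm F [-4.4  1.6  7.6]
 total [-1.126  0.267 -0.082] turn total -0.057 tilt [ 0.01 -0.01  0.  ] rows>= 2 per row [-0.563  0.133 -0.041] -0.028 j6 -0.31
[1.64768088e+02 1.55919530e-01]
```

Call:
{"api": "carry_out", "payload": {
  "rows": [
    [[0,0,0,0.03,-0.007,0,0],[0,0,0,0,0,0,0]]
  ]
}}

```text
time: 45.9
tool_pos: [0.5597, -0.2473, 0.1202]
tool_rot: [0.702, -0.702, 0.083, -0.08]
contact_force: [-9.2, 2.9, 10.1]
gripper_width: 0.169
```

```bash

python3 - <<'E'
from h import *
print(w2j(gp(.06)))
E
```

```text
[1.64863721e+02 1.58857969e-01]
```

Call:
{"api": "carry_out", "payload": {
  "rows": [
    [[0,0,0,0.03,-0.007,0,0],[0,0,0,0,0,0,0]]
  ]
}}

```text
time: 46.1
tool_pos: [0.56, -0.2474, 0.1202]
tool_rot: [0.703, -0.702, 0.084, -0.079]
contact_force: [-13.4, 3.5, 14.8]
gripper_width: 0.174
```

```bash

python3 - <<'E'
from h import *
print(w2j(gp(.06)))
E
```

```text
[1.64983178e+02 1.45106401e-01]
```

Call:
{"api": "carry_out", "payload": {
  "rows": [
    [[0,0,0,-0.1,0.024,0,0],[0,0,0,-0.1,0.024,0,0],[0,0,0,-0.1,0.024,0,0],[0,0,0,-0.1,0.024,0,0],[0,0,0,-0.1,0.024,0,0]]
  ]
}}

```text
time: 46.6
tool_pos: [0.5428, -0.2433, 0.1203]
tool_rot: [-0.702, 0.703, -0.08, 0.083]
contact_force: [2.8, 0.4, 4.8]
gripper_width: 0.17
```

Call:
{"api": "carry_out", "payload": {
  "rows": [
    [[0,0,0,-0.1,0.024,0,0],[0,0,0,-0.1,0.024,0,0],[0,0,0,-0.08,0.02,0,0],[0,0,0,-0.08,0.02,0,0],[0,0,0,0,0,0,0]]
  ]
}}

```text
time: 47.1
tool_pos: [0.5281, -0.2398, 0.1203]
tool_rot: [-0.702, 0.703, -0.081, 0.083]
contact_force: [1.1, 0.6, 7.0]
gripper_width: 0.175
```

```bash

python3 - <<'E'
from h import *
go(*j2w(118.8,0,117),-13.5); print(w2j(gp(.06)))
E
```

```text
t 47.10 TCP [ 0.5281 -0.2398  0.1203] yaw -13.3 w 15.0 mm F [1.1 0.6 7. ]
 total [-0.335  0.078 -0.083] turn total -0.053 tilt [0.02 0.04 0.  ] rows>= 1 per row [-0.335  0.078 -0.083] -0.053 j6 -0.32
[1.32761974e+02 5.09617126e-02]
```

Call:
{"api": "carry_out", "payload": {
  "rows": [
    [[0,0,0,-0.08,0.019,0,0],[0,0,0,-0.08,0.019,0,0],[0,0,0,-0.08,0.019,0,0],[0,0,0,-0.07,0.017,0,0],[0,0,0,0,0,0,0]]
  ]
}}

```text
time: 47.6
tool_pos: [0.5162, -0.2369, 0.1203]
tool_rot: [-0.702, 0.703, -0.08, 0.084]
contact_force: [3.5, -0.4, 6.0]
gripper_width: 0.171
```

```bash

python3 - <<'E'
from h import *
go(*j2w(118.8,0,117),-13.5); print(w2j(gp(.06)))
E
```

```text
t 47.60 TCP [ 0.5162 -0.2369  0.1203] yaw -13.3 w 14.6 mm F [ 3.5 -0.4  6. ]
 total [-0.037  0.006 -0.083] turn total -0.051 tilt [0.03 0.07 0.  ] rows>= 1 per row [-0.037  0.006 -0.083] -0.051 j6 -0.33
[1.20610190e+02 5.40370524e-02]
```

Call:
{"api": "carry_out", "payload": {
  "rows": [
    [[0,0,0,-0.04,0.01,0,0],[0,0,0,0,0,0,0],[0,0,0,0,0,0,0]]
  ]
}}

```text
time: 47.9
tool_pos: [0.5148, -0.2366, 0.1203]
tool_rot: [-0.702, 0.703, -0.08, 0.084]
contact_force: [5.6, 0.3, 5.4]
gripper_width: 0.172
```

```bash

python3 - <<'E'
from h import *
go(*j2w(118.8,0,117),-13.5); print(w2j(gp(.06)))
E
```

```text
t 47.90 TCP [ 0.5148 -0.2366  0.1203] yaw -13.3 w 14.7 mm F [5.6 0.3 5.4]
 total [-0.004 -0.001 -0.084] turn total -0.051 tilt [0.03 0.07 0.  ] rows>= 1 per row [-0.004 -0.001 -0.084] -0.051 j6 -0.33
[1.19249847e+02 9.61588294e-03]
```

Call:
{"api": "carry_out", "payload": {
  "rows": [
    [[0,0,0,0,0,0,40],[0,0,0,0,0,0,45],[0,0,1,0,0,0.6,50],[0,0,1,0,0,1,50],[0,0,1,0.5,0.3,1,50]]
  ]
}}

```text
time: 48.4
tool_pos: [0.5305, -0.2238, 0.2209]
tool_rot: [0.708, -0.706, 0.01, -0.005]
contact_force: [1.2, -0.7, -0.1]
gripper_width: 0.586
```

```bash

python3 - <<'E'
from h import *
t=grab_frame("top"); cv2.imwrite("pics/top29.png",t)
i=crop("side",220,180,360,310,5,"s29.png"); cv2.imwrite("pics/side29.png",i)
crop("top",225,145,365,285,5,"t29.png",t)
go(*j2w(41,-92,165),76.5)
E
```

```text
t 48.50 TCP [ 0.5364 -0.2244  0.2289] yaw -1.2 w 50.6 mm F [0.9 0.1 0.8]
 total [-2.972 -2.087 -1.599] turn total 19.416 tilt [0.07 0.13 0.  ] rows>= 20 per row [-0.149 -0.104 -0.08 ] 0.971 j6 -0.50
```

View pics/s29.png

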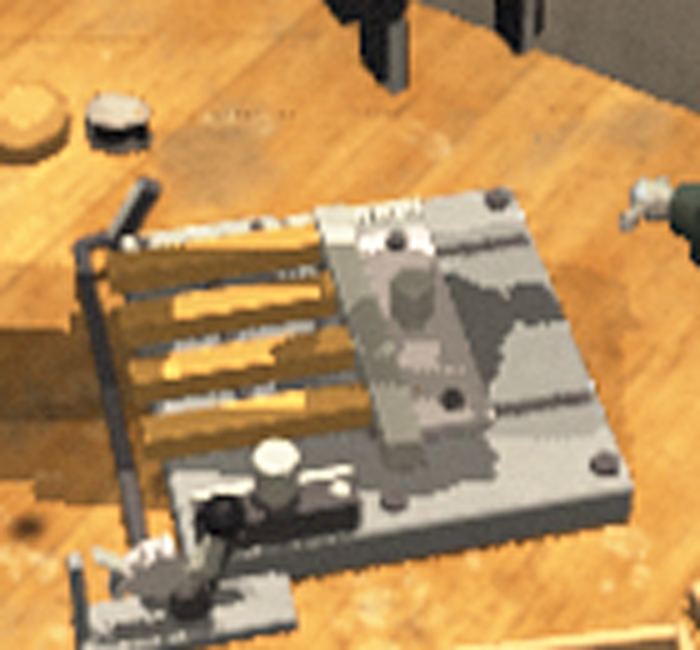

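View pics/t29.png

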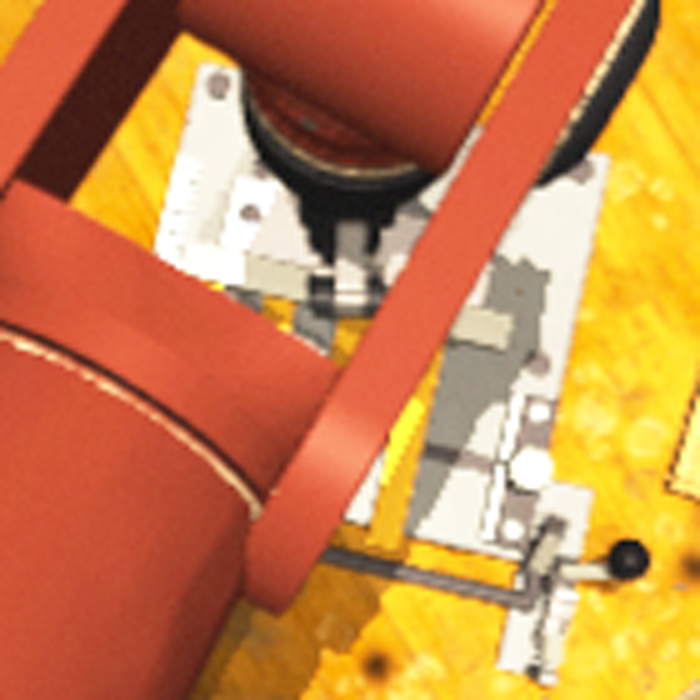

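Call:
{"api": "carry_out", "payload": {
  "rows": [
    [[0,0,1,-0.15,-0.1,0,50],[0,0,1,-0.15,-0.1,0,50],[0,0,1,-0.15,-0.1,0,50],[0,0,1,-0.15,-0.1,0,50],[0,0,1,-0.15,-0.1,0,50]]
  ]
}}

```text
time: 49.0
tool_pos: [0.5018, -0.2435, 0.2205]
tool_rot: [0.698, -0.697, -0.115, 0.117]
contact_force: [0.4, 0.1, -0.0]
gripper_width: 0.584
```

Call:
{"api": "carry_out", "payload": {
  "rows": [
    [[0,0,1,-0.15,-0.1,0,50],[0,0,1,-0.15,-0.1,0,50],[0,0,1,-0.15,-0.1,0,50],[0,0,1,-0.15,-0.1,0,50],[0,0,1,-0.15,-0.1,0,50]]
  ]
}}

```text
time: 49.5
tool_pos: [0.4718, -0.2634, 0.2205]
tool_rot: [0.668, -0.666, -0.234, 0.236]
contact_force: [-0.1, 0.3, -0.0]
gripper_width: 0.588
```

Call:
{"api": "carry_out", "payload": {
  "rows": [
    [[0,0,1,-0.15,-0.1,0,50],[0,0,1,-0.15,-0.1,0,50],[0,0,1,-0.15,-0.1,0,50],[0,0,1,-0.15,-0.1,0,50],[0,0,1,-0.15,-0.1,0,50]]
  ]
}}

```text
time: 50.0
tool_pos: [0.4419, -0.2833, 0.2205]
tool_rot: [0.617, -0.615, -0.347, 0.348]
contact_force: [-0.6, 0.9, -0.6]
gripper_width: 0.586
```

Call:
{"api": "carry_out", "payload": {
  "rows": [
    [[0,0,1,-0.15,-0.1,-0.3,50],[0,0,1,-0.15,-0.1,-0.5,50],[0,0,1,-0.15,-0.1,-0.5,50],[0,0,1,-0.15,-0.1,-0.3,50],[0,0,0.4,0,0,0,50]]
  ]
}}

```text
time: 50.5
tool_pos: [0.4167, -0.2983, 0.1545]
tool_rot: [0.559, -0.553, -0.436, 0.437]
contact_force: [-0.6, 0.1, -0.3]
gripper_width: 0.582
```

```bash

python3 - <<'E'
from h import *
go(*j2w(40.5,-92,119),76.5)
E
```

```text
t 50.50 TCP [ 0.4167 -0.2983  0.1545] yaw 76.3 w 49.7 mm F [-0.6  0.1 -0.3]
 total [ 0.009 -0.235 -0.888] turn total 0.046 tilt [-0.08 -0.09 -0.  ] rows>= 1 per row [ 0.009 -0.235 -0.888] 0.046 j6 -2.10
```

Call:
{"api": "carry_out", "payload": {
  "rows": [
    [[0,0,0,0,-0.2,-0.4,50],[0,0,0,0,0,-0.4,50],[0,0,0,0,0,-0.1,50],[0,0,0,0,0,0,50]]
  ]
}}

```text
time: 50.9
tool_pos: [0.4189, -0.3072, 0.1219]
tool_rot: [0.557, -0.555, -0.437, 0.437]
contact_force: [0.0, -0.3, 0.0]
gripper_width: 0.587
```

Call:
{"api": "carry_out", "payload": {
  "rows": [
    [[0,0,0,0,0,0,0],[0,0,0,0,0,0,0],[0,0,0,0,0,0,0],[0,0,0,0,0,0,0],[0,0,0,0,0,0,0]]
  ]
}}

```text
time: 51.4
tool_pos: [0.4199, -0.3078, 0.1239]
tool_rot: [-0.556, 0.556, 0.437, -0.436]
contact_force: [-0.4, 4.0, 6.1]
gripper_width: 0.181
```

```bash

python3 - <<'E'
from h import *
go(*j2w(41,8,119),76.5); print(w2j(gp(.06)))
crop("side",220,180,360,310,5,"s30.png")
E
```

```text
t 51.40 TCP [ 0.4199 -0.3078  0.1239] yaw 76.3 w 15.4 mm F [-0.4  4.   6.1]
 total [ 0.525  2.429 -0.123] turn total 0.048 tilt [-0.    0.02  0.  ] rows>= 3 per row [ 0.175  0.81  -0.041] 0.016 j6 -2.11
[ 43.39621142 -91.36743381]
```

View pics/s30.png

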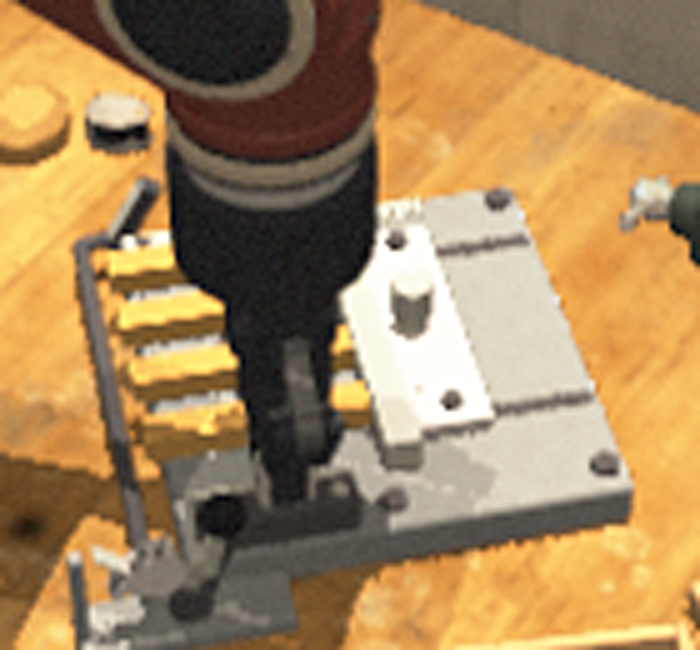

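Call:
{"api": "carry_out", "payload": {
  "rows": [
    [[0,0,0,0.024,0.097,0,0],[0,0,0,0.024,0.097,0,0],[0,0,0,0.024,0.097,0,0],[0,0,0,0.024,0.097,0,0],[0,0,0,0.024,0.097,0,0]]
  ]
}}

```text
time: 51.95
tool_pos: [0.4243, -0.2894, 0.1239]
tool_rot: [-0.555, 0.557, 0.436, -0.438]
contact_force: [-3.7, -2.9, 6.1]
gripper_width: 0.178
```

Call:
{"api": "carry_out", "payload": {
  "rows": [
    [[0,0,0,0.024,0.097,0,0],[0,0,0,0.024,0.097,0,0],[0,0,0,0.024,0.097,0,0],[0,0,0,0.024,0.097,0,0],[0,0,0,0.024,0.097,0,0]]
  ]
}}

```text
time: 52.45
tool_pos: [0.429, -0.27, 0.1239]
tool_rot: [-0.555, 0.557, 0.436, -0.438]
contact_force: [-4.2, -3.0, 6.3]
gripper_width: 0.179
```

Call:
{"api": "carry_out", "payload": {
  "rows": [
    [[0,0,0,0.024,0.097,0,0],[0,0,0,0.024,0.097,0,0],[0,0,0,0.024,0.097,0,0],[0,0,0,0.024,0.097,0,0],[0,0,0,0.024,0.097,0,0]]
  ]
}}

```text
time: 52.95
tool_pos: [0.4336, -0.2507, 0.1239]
tool_rot: [-0.555, 0.557, 0.436, -0.438]
contact_force: [-5.1, -3.9, 7.5]
gripper_width: 0.173
```

```bash

python3 - <<'E'
from h import *
go(*j2w(41,8,119),76.5); print(w2j(gp(.06)))
crop("side",220,180,360,310,5,"s31.png")
E
```

```text
t 52.95 TCP [ 0.4336 -0.2507  0.1239] yaw 76.3 w 14.7 mm F [-5.1 -3.9  7.5]
 total [ 0.182  1.002 -0.123] turn total 0.041 tilt [ 0.05 -0.01  0.  ] rows>= 2 per row [ 0.091  0.501 -0.061] 0.021 j6 -2.00
[ 43.29291382 -32.88252537]
```

View pics/s31.png

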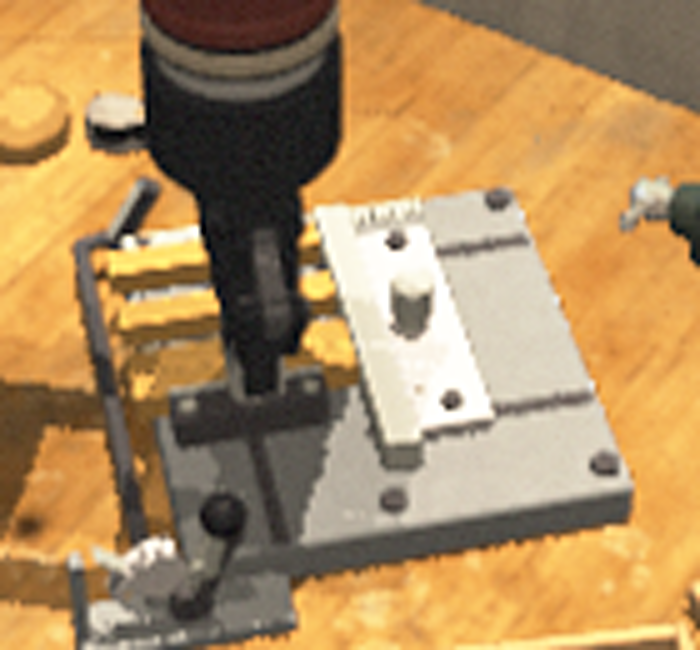

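Call:
{"api": "carry_out", "payload": {
  "rows": [
    [[0,0,0,0.022,0.097,0,0],[0,0,0,0.022,0.097,0,0],[0,0,0,0.022,0.097,0,0],[0,0,0,0.022,0.097,0,0],[0,0,0,0.022,0.097,0,0]]
  ]
}}

```text
time: 53.5
tool_pos: [0.4382, -0.2314, 0.1239]
tool_rot: [-0.555, 0.557, 0.436, -0.438]
contact_force: [-4.5, -5.1, 6.3]
gripper_width: 0.185
```

Call:
{"api": "carry_out", "payload": {
  "rows": [
    [[0,0,0,0.022,0.097,0,0],[0,0,0,0.022,0.097,0,0],[0,0,0,0.022,0.097,0,0],[0,0,0,0.022,0.097,0,0],[0,0,0,0,0,0,0]]
  ]
}}

```text
time: 54.0
tool_pos: [0.4419, -0.2154, 0.1239]
tool_rot: [-0.555, 0.557, 0.437, -0.438]
contact_force: [-3.4, -2.3, 7.2]
gripper_width: 0.179
```

```bash

python3 - <<'E'
from h import *
go(*j2w(41,8,119),76.5); print(w2j(gp(.06)))
crop("side",220,180,360,310,5,"s32.png")
E
```

```text
t 54.00 TCP [ 0.4419 -0.2154  0.1239] yaw 76.4 w 15.3 mm F [-3.4 -2.3  7.2]
 total [-0.025  0.12  -0.122] turn total 0.037 tilt [0.04 0.01 0.  ] rows>= 1 per row [-0.025  0.12  -0.122] 0.037 j6 -1.94
[43.1475441   3.40043829]
```

View pics/s32.png

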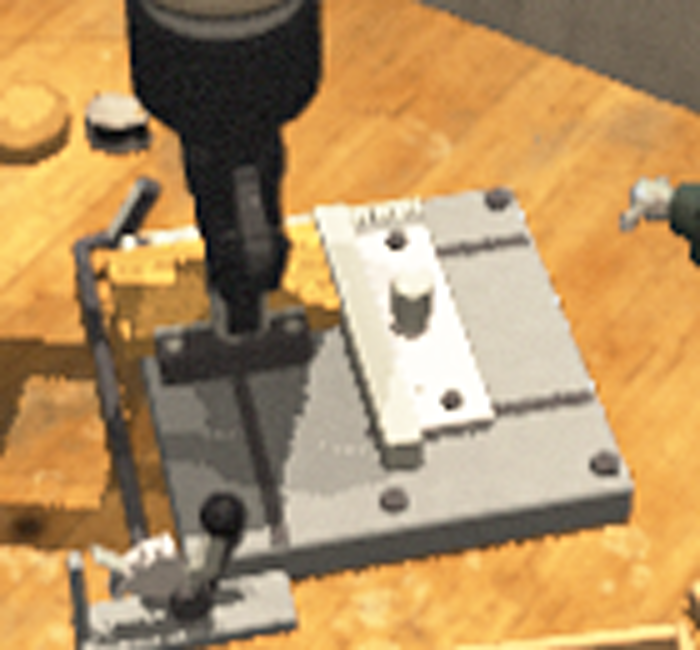

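Call:
{"api": "carry_out", "payload": {
  "rows": [
    [[0,0,0,0.01,0.05,0,0],[0,0,0,0.01,0.05,0,0],[0,0,0,0,0,0,0]]
  ]
}}

```text
time: 54.35
tool_pos: [0.4427, -0.2118, 0.1239]
tool_rot: [-0.555, 0.557, 0.436, -0.438]
contact_force: [-2.8, -4.1, 7.0]
gripper_width: 0.187
```

Call:
{"api": "carry_out", "payload": {
  "rows": [
    [[0,0,0,0.007,0.03,0,0],[0,0,0,0,0,0,0]]
  ]
}}

```text
time: 54.55
tool_pos: [0.443, -0.2107, 0.1239]
tool_rot: [-0.555, 0.557, 0.436, -0.438]
contact_force: [-3.5, -3.1, 6.0]
gripper_width: 0.18
```

Call:
{"api": "carry_out", "payload": {
  "rows": [
    [[0,0,0,0.007,0.03,0,0],[0,0,0,0,0,0,0]]
  ]
}}

```text
time: 54.75
tool_pos: [0.4432, -0.21, 0.1239]
tool_rot: [-0.554, 0.557, 0.436, -0.438]
contact_force: [-4.5, -6.1, 6.1]
gripper_width: 0.182
```

```bash

python3 - <<'E'
from h import *
go(*j2w(41,8,119),76.5); print(w2j(gp(.06)))
E
```

```text
t 54.75 TCP [ 0.4432 -0.21    0.1239] yaw 76.4 w 15.6 mm F [-4.5 -6.1  6.1]
 total [-0.057 -0.016 -0.122] turn total 0.036 tilt [0.07 0.   0.  ] rows>= 1 per row [-0.057 -0.016 -0.122] 0.036 j6 -1.92
[43.14782497  8.8621716 ]
```

Near closure; push a little further until the force rises.

Call:
{"api": "carry_out", "payload": {
  "rows": [
    [[0,0,0,0.007,0.03,0,0],[0,0,0,0,0,0,0]]
  ]
}}

```text
time: 54.95
tool_pos: [0.4432, -0.2097, 0.1239]
tool_rot: [-0.554, 0.558, 0.435, -0.439]
contact_force: [-5.6, -10.1, 4.5]
gripper_width: 0.179
```

Call:
{"api": "carry_out", "payload": {
  "rows": [
    [[0,0,0,0.007,0.03,0,0],[0,0,0,0,0,0,0]]
  ]
}}

```text
time: 55.15
tool_pos: [0.4433, -0.2095, 0.1239]
tool_rot: [-0.553, 0.558, 0.435, -0.44]
contact_force: [-6.6, -14.1, 2.9]
gripper_width: 0.179
```

```bash

python3 - <<'E'
from h import *
go(*j2w(41,8,119),76.5); print(w2j(gp(.06)))
E
```

```text
t 55.15 TCP [ 0.4433 -0.2095  0.1239] yaw 76.4 w 15.3 mm F [ -6.6 -14.1   2.9]
 total [-0.06  -0.029 -0.123] turn total 0.029 tilt [ 0.15 -0.01  0.  ] rows>= 1 per row [-0.06  -0.029 -0.123] 0.029 j6 -1.92
[43.16594172  9.05953511]
```

Call:
{"api": "carry_out", "payload": {
  "rows": [
    [[0,0,0,0,-0.03,0,0],[0,0,0,0,0,0,40],[0,0,0,0,0,0,45],[0,0,0,0,0,0.6,50],[0,0,0,0,0,1,50]]
  ]
}}

```text
time: 55.65
tool_pos: [0.4415, -0.2053, 0.1834]
tool_rot: [0.559, -0.553, -0.436, 0.438]
contact_force: [1.5, 0.4, 0.3]
gripper_width: 0.583
```

Call:
{"api": "carry_out", "payload": {
  "rows": [
    [[0,0,0,0,0.5,1,50],[0,0,0,0,1,1,50],[0,0,0,0,1,0.5,50],[0,0,0,0,1,0,50],[0,0,0,0,1,0,50]]
  ]
}}

```text
time: 56.15
tool_pos: [0.4435, -0.0299, 0.2829]
tool_rot: [-0.556, 0.556, 0.438, -0.436]
contact_force: [0.6, -0.6, -0.5]
gripper_width: 0.584
```

Call:
{"api": "carry_out", "payload": {
  "rows": [
    [[0,0,0,-0.3,1,0,50],[0,0,0,-0.3,1,0,50],[0,0,0,-0.3,1,0,50],[0,0,0,-0.3,1,0,50],[0,0,0,-0.3,1,0,50]]
  ]
}}

```text
time: 56.65
tool_pos: [0.3823, 0.1701, 0.2816]
tool_rot: [0.556, -0.556, -0.437, 0.437]
contact_force: [0.8, -1.1, -0.1]
gripper_width: 0.587
```

Call:
{"api": "carry_out", "payload": {
  "rows": [
    [[0,0,0,-0.3,1,0,50],[0,0,0,-0.3,1,0,50],[0,0,0,-0.3,0.8,0,50],[0,0,0,0,0,0,50],[0,0,0,0,0,0,50]]
  ]
}}

```text
time: 57.15
tool_pos: [0.3468, 0.2808, 0.2814]
tool_rot: [0.556, -0.555, -0.437, 0.438]
contact_force: [-0.9, -0.7, -0.3]
gripper_width: 0.588
```

```bash

python3 - <<'E'
from h import *
t=grab_frame("top"); cv2.imwrite("pics/top33.png",t)
i=crop("side",215,190,375,340,5,"s33.png"); cv2.imwrite("pics/side33.png",i)
crop("top",225,145,365,285,5,"t33.png",t)
s=state();print(s["tool_pos"],s["time"])
E
```

```text
[0.34749331 0.2797428  0.28158034] 57.25
```

View pics/s33.png

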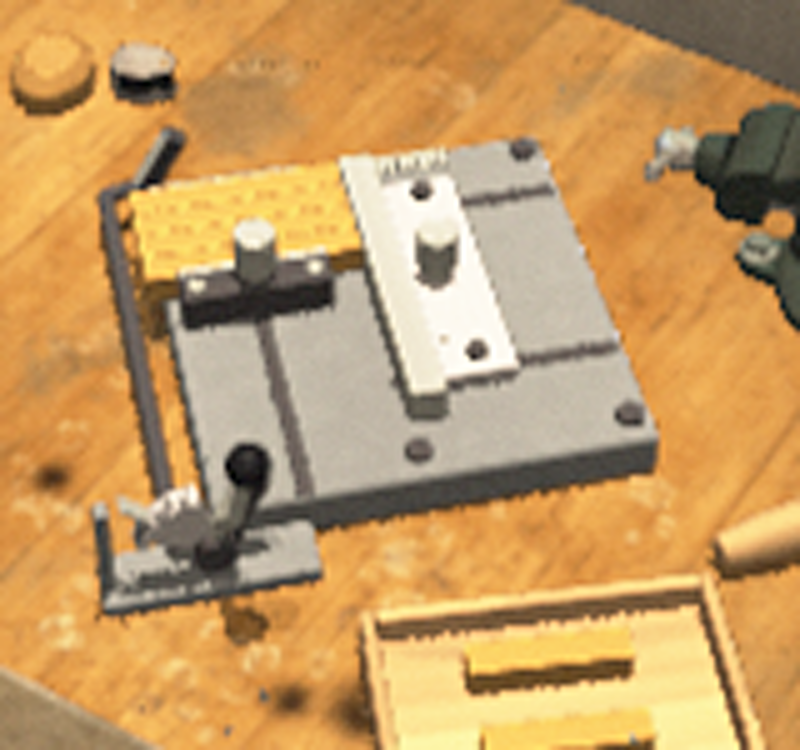

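View pics/t33.png

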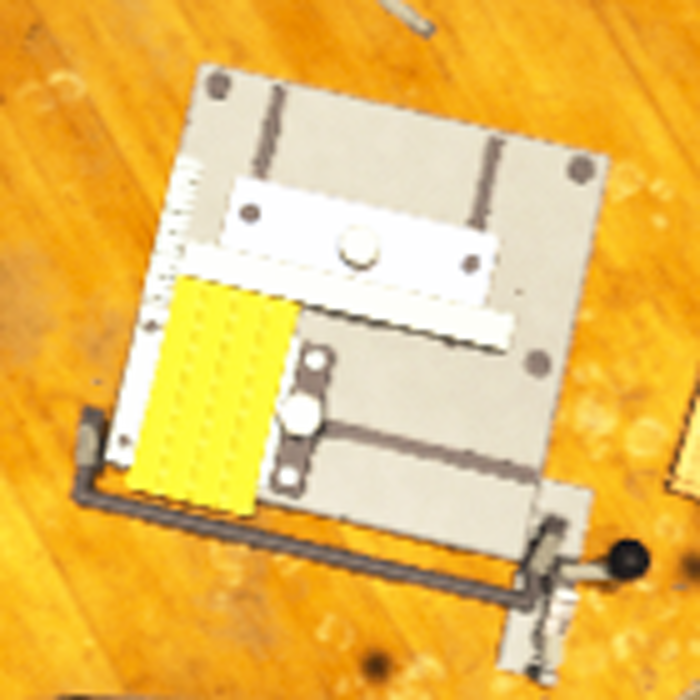

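```bash

python3 - <<'E'
from h import *
P=lambda X,Y,s,u,v:((X+.5)/s-.5+u,(Y+.5)/s-.5+v)
print("stop grip top new",w2j(pw("top",*P(357,244,5,225,145),.058)),"old",w2j(pw("top",*P(612,338,10,238,150),.058)))
print("side new",w2j(pw("side",*P(437,233,5,215,190),.058)),"old",w2j(pw("side",*P(230,172,7,280,210),.058)))
print("ball new",w2j(pw("top",*P(629,557,5,225,145),.0866)),"old",w2j(pw("top",*P(325,384,6,295,200),.088)))
print("ball side new",w2j(pw("side",*P(248,464,5,215,190),.0866)),"old",w2j(pw("side",*P(268,288,10,230,255),.088)))
i=cv2.imread("pics/side33.png");crop("side",270,270,400,380,6,"s34.png",i)
crop("side",228,275,288,320,12,"s35.png",i)
E
```

```text
stop grip top new [118.6121128   2.6898571] old [141.37480095   1.86108403]
side new [117.95838138   0.52856798] old [141.38983504   1.97963335]
ball new [  13.88984771 -134.70605788] old [  -1.95502133 -134.42518262]
ball side new [  12.67944482 -133.45302343] old [  -2.17641007 -133.83369302]
```

View pics/s34.png

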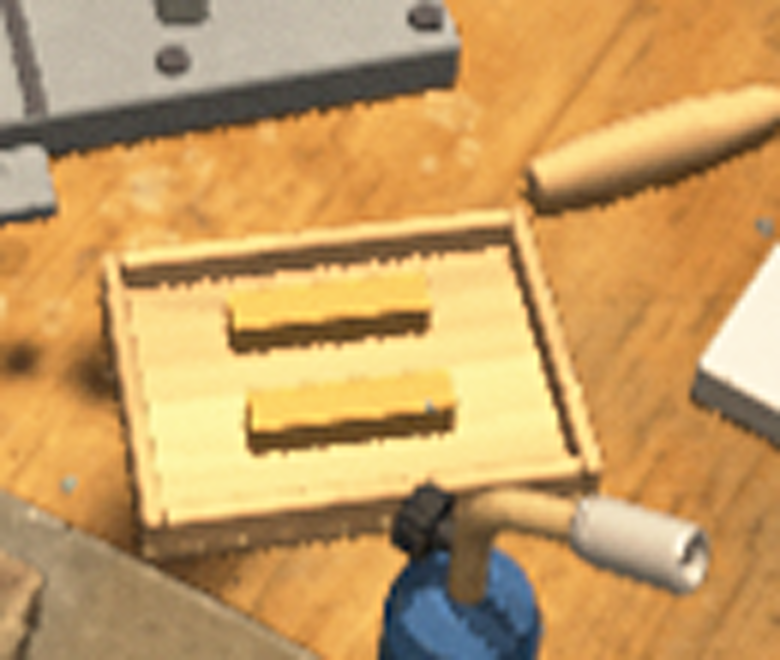

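View pics/s35.png

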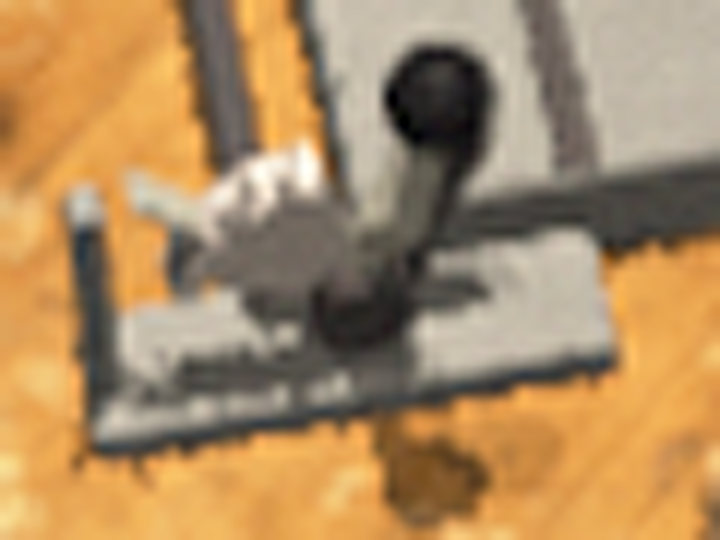

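```bash
python3 -c "
from plant import *
print(job_done())"
```

```text
the job is handed in; nothing more can be done
None
```

The jig is set up as asked and the job is handed in, at about 57 s on the robot's clock out of 210 s. The interface gave no verdict.

**What I did**
- **Short bars:** I moved both from the bed into the wooden tray.
- **Jaw:** I opened it fully first to make room for the long bars.
- **Guide:** I ran it to its 0 degree end stop as a reference, then tilted it to about 30 degrees.
- **Long bars:** I laid all four in the bed. The first grasp of one bar came up empty. The bar stayed where it was and the second grasp held.
- **End stop:** I ran it to its far limit as a reference, then pushed it forward to about 90 mm, which lined up the far ends of all four bars.
- **Clamp:** I slid the jaw across until the push force rose and it stopped moving. Then I backed the arm clear.

**Last checks**
- **Bars:** the final pictures show the four bars touching each other between fence and jaw, with their far ends on the stop. Both short bars lie flat in the tray.
- **Stop:** the arm's reading puts it at about 90.4 mm. The two cameras say 89.5 and 90.1 mm.
- **Guide:** the lever ball's position gives about 29 to 30 degrees. I did not read the sector lines directly, because they were too coarse in the picture.
- **Jaw:** the arm reads about 101 mm of travel against the 100 mm expected for four bars. I put that 1 mm down to calibration, since the cameras and the arm differ by 1 to 2 mm across the bed.
- **Wax and file:** the arm did not touch either one. The wax and the file's handle looked undisturbed in the pictures, but I did not measure them.

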